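# Shingle a sole blank on the gluing board and clamp it

### The job

Take the long sole blank out of the rack, lay it flat on the cork mat and let go, then take it afresh by its long sides and lay it as the third course on the sloping gluing board: overlapping the second course, its lower edge on the scored line that leaves the same margin of the second course bare as the second leaves of the first, its sides flush with the courses below, which must not shift. Let go of it, then swing the steel clamp bail over and press its bar down firmly onto the blank, and leave it down. Leave the short heel piece in the rack and the jar alone.

Things in the scene. Friction and masses are not known exactly. Their poses are not given: they have to be found in the camera images.
- board: Fixed sloping plywood board, deck 136 x 233 mm rising at 13 deg to +x. Origin on the table under the foot of the lip, mid-width; z up, x horizontal uphill (away from robot), y across. A point s up the slope from the lip and n off the deck: x = s cos13 - n sin13, z = 0.022 + s sin13 + n cos13. Lip 12 mm high at the low end. Lines cross the deck every 30 mm from the lip. Rubber does not slide on it by itself.
- line (a point): Midpoint, on the deck surface, of the scored line s = 60 mm: the lower edge of the third course belongs vertically to the deck above this line.
- course1: First course: dark brown stiff rubber sole blank 110 x 60 x 8 mm, loose, lying on the deck with its lower edge against the lip. Origin at its centre; x along its length uphill, y across, z normal to the deck.
- course2: Second course: the same blank, loose, lying flat on the first (parallel to the deck, its bottom 8 mm above the deck), its lower edge 30 mm up from the lip, over the first scored line. Origin at its centre; x along its length uphill, y across, z normal to the deck.
- blank: Blank to lay: dark brown stiff rubber, x 8 mm (thickness), y 110 mm, z 60 mm, about 75 g (may vary by a third), origin at its centre, faces and ends alike. It stands on a long edge (z up) in one of the rack slots, top edge 72 mm above the table. Laid as third course it is parallel to the deck, centre 115 mm up the slope from the lip and 20 mm off the deck.
- heel: Short heel piece 70 x 60 x 8 mm, standing likewise in the other slot. To be left alone.
- rack: Fixed wooden rack 136 x 130 mm, origin under its centre, z up. Two slots along its y axis at x = -34 and +34 mm, formed by ribs 8 mm thick and 34 mm high over the table; the slot floor is at 12 mm, the slots are 11 mm wide. The pieces stand free above 34 mm.
- mat: Fixed cork mat 150 x 150 x 4 mm, clear; origin under its centre (top at 4 mm).
- bail (a joint): Angle (rad) of the steel clamp bail, a U of two arms 100 mm apart and a cross bar, hinged across the board's upper end. 0: arms parallel to the deck, bar just on a third course; lower stop -0.10. Grows as it opens up and back; starts at 1.6 to 1.85, about upright. Stays where left: about 2.5 N at the bar moves it. Firmly pressed is 8 N or more of bar on blank; 15 N is right.
- hinge (a point): Hinge axis of the bail at mid-width: s = 200 mm up the slope from the lip, 31 mm above the deck. The axis is the board's y.
- bar (a point): Middle of the bar's pressing face (uppermost when down, facing uphill when up). The bar is 18 mm along the arms, 108 mm across, 14 mm thick, its centre line 85 mm from the hinge; this point is 7 mm off that line. Closed, the bar crosses the middle of the third course's length.
- jar: Cement jar, 64 mm wide, 85 mm high, beyond the mat; origin under its centre. Leave alone.
Mind the look-alikes: they are no part of the job. Leave any pink or yellow look-alike of the course2 alone.

How it is judged:
By the outcome, as a careful person would: the job done as asked, in the order asked, and still so for the second after the job is handed in, with the robot touching nothing.
It also fails if it takes over 61 s, if anything falls off the work surface, if the arm or the gripper's body presses on something with over 40 N, if the wrist force passes 120 N, or if a joint passes its speed limit or range.

### The arm

A 6-joint arm with a two-finger parallel gripper is mounted at the origin on the work surface. World frame = base frame: x ahead of the robot, y to its left, z up, the work surface at z = 0. Lengths are in m, angles in rad, forces in N, time in s.
With the tool pointing down it reaches from about 0.3 to 0.95 m from the base axis. Payload 3.1 kg.
Tool frame: the origin (TCP) lies on the mounting face of the last link; the fingertips stand 173 mm ahead of it and the grasp point (between the pads) lies 155 mm ahead of it; z points along the fingers, y is the direction in which the jaws open and shut (so a half turn about z gives the same grasp; the last joint's range is limited). The gripper opens to 85 mm and grips with 20 to 120 N. Pads are 22 mm wide; open, the fingers measure 114 mm over their backs; the gripper's body (76 mm by 85 mm) begins 54 mm behind the grasp point. The pads swing forward as they close: fully open they stand 13 mm farther back than shut.
Start: joints at [-1.187, 0.308, 1.634, -0, 1.2, -0.07], TCP at [0.274, -0.562, 0.405] pointing down, gripper open.
Joint ranges: [-3.06, 3.06], [-0.79, 1.96], [0.05, 2.63], [-1.19, 4.34], [0.05, 2.64], [-2.94, 2.94]. Speed limits (rad/s): [2.79, 2.79, 3.14, 3.14, 3.14, 3.14].

### API

Orientations are given as a unit quaternion [x, y, z, w].
In Python, from workcell import manip, imaging gives the robot as it stands.
- The arm moves only by the shell command python3 -m inch 'ROWS' [FORCE]. ROWS is a JSON object of lists of equal length, an entry for each row: "grip": the gripper's target within -1 to 1 (fully open at 1, half-way at 0, shut at -1); "translation": the shift along the tool's x, y, z in m, a list of three; "spin": the turn about the tool's z in degrees. In form: {"grip": [grip, ...], "translation": [[tx, ty, tz], ...], "spin": [spin, ...]}. A call has 1 to 12 rows; each row shifts and turns the commanded pose from where the row before left it, along the tool's axes as they then stand; what a row does not reach is not made up. A row lasts 1/10 s, in which the tool goes at most 50 mm and 8.59 degrees, less where a joint would pass 70% of its speed; a pose out of reach is approached as far as the arm can. A call is refused whole if a number of a shift passes 0.05 or a number of a turn 8.59, either way. A call with a gripper value outside its range is refused whole. The fingers move at their own pace and stop on an object; FORCE is the grip in N (left out, the last holds). Time passes only in rows, so rows that do not move let the fingers close. It gives the time, the measured TCP pose, the force and the opening at its end, in the units of the state.
- manip.read_state(): the state, without advancing time (a new reading comes with each control period).
- imaging.capture(name): name is "side" or "top" or "wrist"; returns a dict with "color" (384x512x3 uint8, blue, green, red), "depth" (384x512 float32, m along the optical axis (not along the pixel's ray), 0 where there is no reading), "fx", "fy", "cx", "cy" (pixels), "R" (3x3) and "t" (3): a world point X has camera coordinates R X + t; the wrist camera has in their place "tool_from_camera" (4x4, takes a point from camera to tool coordinates, whose origin is the TCP and whose axes are the flange's). Camera axes: x right, y down, z forward; pixel columns grow to the right and rows downward; lengths in m; the calibration is good to about 2 mm. A picture is of the moment at which its call begins: read the wrist's pose just before it.
- manip.close_job(): hands the job in, once; it reports no verdict.
The state is a dict: "clock": time; "q": joint angles; "qd": joint speeds; "tau": joint torques, N m; "tcp_pos": TCP position; "orientation": TCP orientation; "wrist_force": force on the tool from outside, world axes, zero at the start; "moment": the same for the moment, N m; "width": finger opening in m.
Only numpy, scipy, OpenCV 4.12 (cv2) and the standard library are available. Lean on these libraries where they do the work, as an engineer would, in place of code of your own. Each camera call takes 0.05 s, during which the arm holds its last target.

## Working session

There is one attempt and no reset: what is moved stays moved. The work goes in short steps, Python scripts to look and compute and a shell command to move; the robot and the scene stay as the last step left them, time stands still between calls to the robot, and variables do not carry over. Pictures are saved under pics/ and viewed, and the job is handed in when it is done.

```bash
ls; mkdir -p pics
python3 - <<'E'
from workcell import manip, imaging
import cv2, numpy as np
s=manip.read_state(); print(s)
for n in ["side","top","wrist"]:
    c=imaging.capture(n); cv2.imwrite(f"pics/{n}0.png",c["color"]); np.savez(f"{n}0.npz",**c)
    print(n,{k:v for k,v in c.items() if k not in("color","depth")}, (c["depth"]>0).mean())
E
```

```text
pics
{'clock': 0.0, 'q': array([-1.18670543e+00,  3.08986893e-01,  1.63517437e+00, -2.48605103e-05,
        1.19971359e+00, -6.96731543e-02]), 'qd': array([-3.77754541e-04, -3.32590260e-04,  5.99633274e-05, -5.57466159e-04,
       -1.60662152e-03, -3.80909942e-04]), 'tau': array([ 2.58351668e-05, -4.15263391e+01, -2.76662779e+01, -3.97443443e-05,
        1.02680322e-02,  1.27913093e-06]), 'tcp_pos': array([ 0.27379865, -0.5613655 ,  0.40346371]), 'orientation': array([ 9.74370838e-01,  2.24944811e-01, -1.90089148e-04, -1.12521444e-03]), 'wrist_force': array([-0.05681695,  0.25119511, -0.29167642]), 'moment': array([ 0.00924589, -0.00971145,  0.04213881]), 'width': 0.08516933291852874}
side {'fx': 363.49864357690615, 'fy': 363.49864357690615, 'cx': 261.90141878108255, 'cy': 189.5292367150812, 'R': array([[-0.9647365 , -0.26270729, -0.01638186],
       [-0.1545967 ,  0.61589551, -0.77251057],
       [ 0.21303367, -0.74273656, -0.63479056]]), 't': array([0.49758926, 0.17993659, 0.71834681])} 0.9961446126302084
top {'fx': 347.66935349535726, 'fy': 347.66935349535726, 'cx': 253.43413118899107, 'cy': 190.7713970537582, 'R': array([[ 0.02355494, -0.99916521,  0.03337738],
       [-0.98493371, -0.02891496, -0.17049782],
       [ 0.1713206 , -0.02885844, -0.98479259]]), 't': array([-0.06335769,  0.56397503,  0.79988966])} 0.9957834879557291
wrist {'fx': 317.58735696962214, 'fy': 317.58735696962214, 'cx': 250.6201336060375, 'cy': 191.06663733636407, 'tool_from_camera': array([[ 1.06340740e-04, -9.48517715e-01, -3.16724066e-01,
         8.17866881e-02],
       [ 9.99999161e-01,  5.09796521e-04, -1.19097480e-03,
        -8.24793545e-05],
       [ 1.29112552e-03, -3.16723673e-01,  9.48516973e-01,
         3.21718130e-02],
       [ 0.00000000e+00,  0.00000000e+00,  0.00000000e+00,
         1.00000000e+00]])} 0.9959360758463541
```

View pics/side0.png

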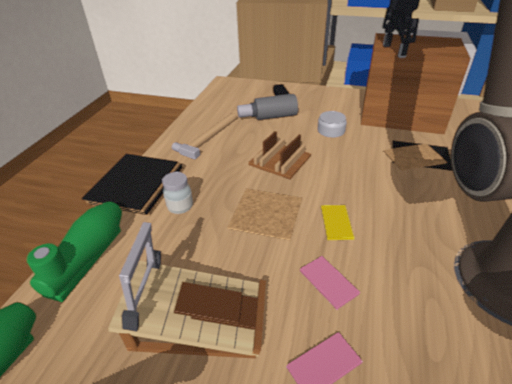

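View pics/top0.png

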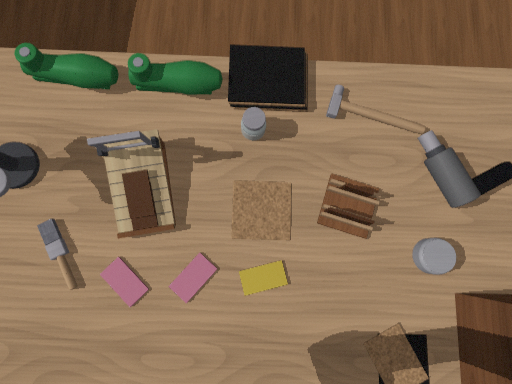

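View pics/wrist0.png

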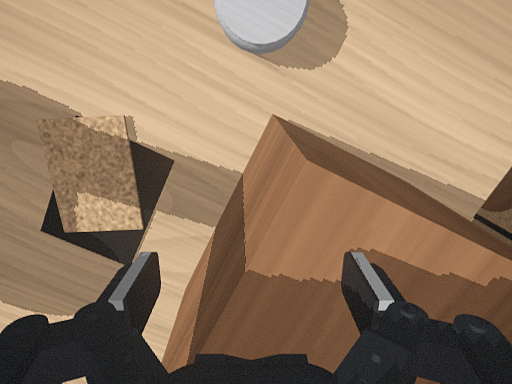

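The side and top views show the board (top px ~(140,190)) with two dark courses and the bail up. The mat is at ~(262,210), the rack at ~(350,207), and the jar at (254,122). A tall wooden box stands under or near the gripper and has to be avoided. I'll zoom in and measure with depth.

```bash
cat > h.py <<'E'
import numpy as np, cv2
from workcell import manip, imaging
def pts(c):
    d=c["depth"]; v,u=np.mgrid[:d.shape[0],:d.shape[1]]
    P=np.stack([(u-c["cx"])/c["fx"]*d,(v-c["cy"])/c["fy"]*d,d],-1)
    return (P-c["t"])@c["R"]   # R^T (P-t)
def ray(c,u,v,z):
    r=np.array([(u-c["cx"])/c["fx"],(v-c["cy"])/c["fy"],1.])@c["R"]; o=-c["R"].T@c["t"]
    return o+r*(z-o[2])/r[2]
def proj(c,X):
    p=c["R"]@np.asarray(X)+c["t"]; return np.array([p[0]/p[2]*c["fx"]+c["cx"],p[1]/p[2]*c["fy"]+c["cy"]])
E
python3 - <<'E'
from h import *
t=np.load("top0.npz"); s=np.load("side0.npz")
P=pts(t); 
for (u,v) in [(200,330),(262,210),(140,205),(150,225),(137,180),(254,118),(350,182),(345,222),(475,310),(435,255),(355,190),(125,138)]:
    print((u,v),P[v,u].round(4))
im=t["color"]; cv2.imwrite("pics/top_board.png",cv2.resize(im[120:250,70:200],None,fx=4.5,fy=4.5,interpolation=2))
cv2.imwrite("pics/top_rack.png",cv2.resize(im[165:250,300:400],None,fx=6,fy=6,interpolation=2))
im=s["color"]; cv2.imwrite("pics/side_board.png",cv2.resize(im[215:365,105:285],None,fx=4,fy=4,interpolation=2))
cv2.imwrite("pics/side_rack.png",cv2.resize(im[120:190,235:325],None,fx=6,fy=6,interpolation=2))
E
```

```text
(200, 330) [0.2302 0.0708 0.0003]
(262, 210) [ 0.5241 -0.0728  0.0047]
(140, 205) [0.5227 0.2226 0.0508]
(150, 225) [0.4769 0.2006 0.0309]
(137, 180) [0.581  0.2308 0.0631]
(254, 118) [ 0.7384 -0.0445  0.0855]
(350, 182) [ 0.6021 -0.2986  0.0131]
(345, 222) [ 0.4973 -0.2799  0.0246]
(475, 310) [ 0.3    -0.5587  0.0769]
(435, 255) [ 0.4213 -0.4895  0.0496]
(355, 190) [ 0.5729 -0.2959  0.0593]
(125, 138) [0.644  0.2235 0.1886]
```

View pics/top_board.png

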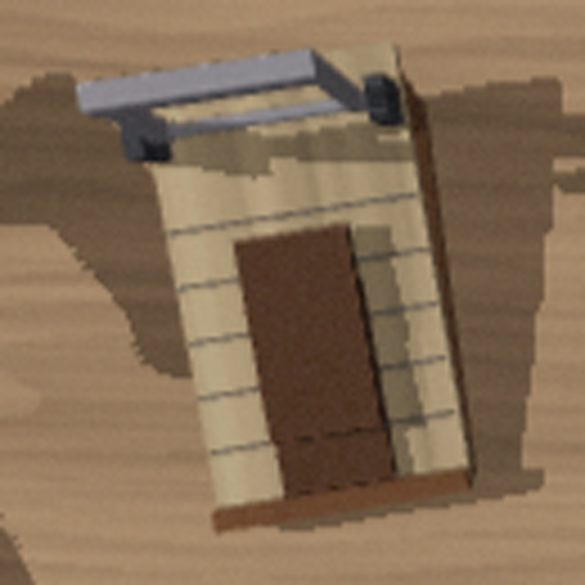

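View pics/top_rack.png

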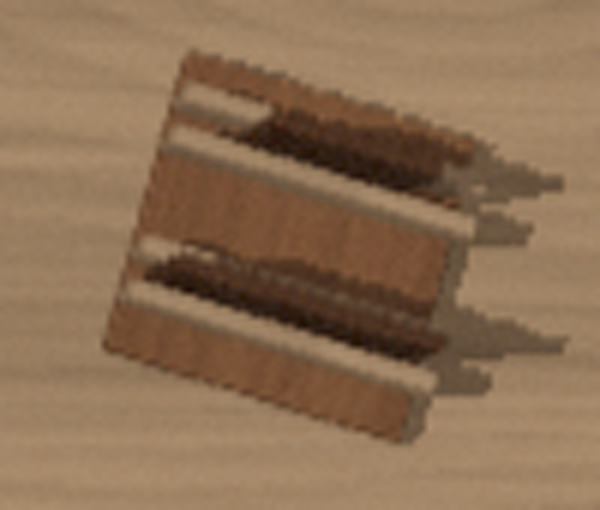

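View pics/side_board.png

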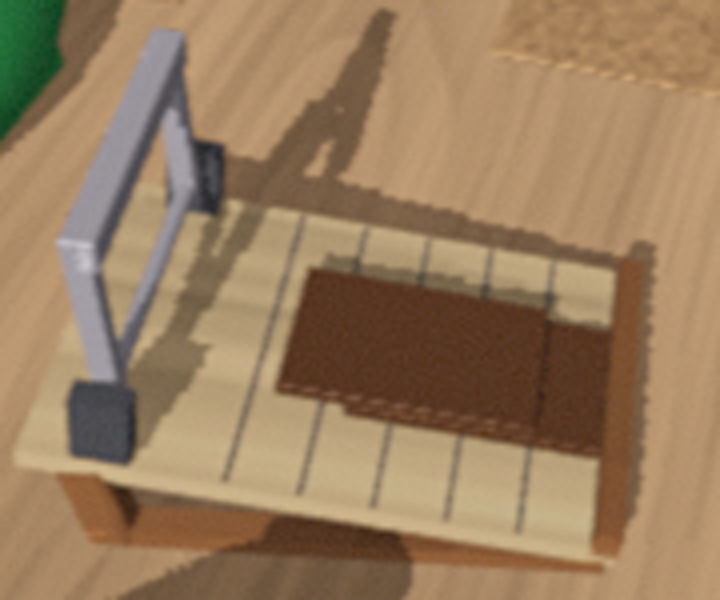

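View pics/side_rack.png

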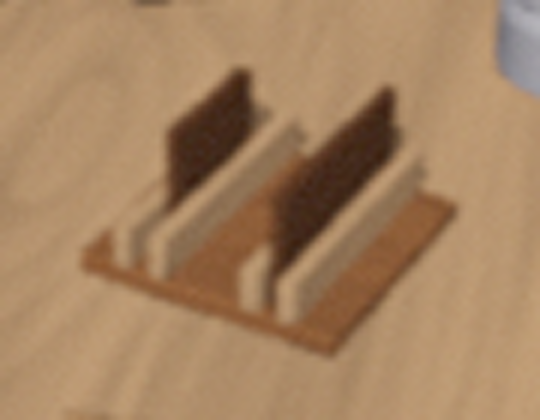

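The long piece stands in the robot-side slot and the heel in the far one. The tool can only stay vertical, so I'll tip the blank over on the mat and later pivot it 13° in the grip against something fixed. First I'll measure everything.

```bash
cat > meas.py <<'E'
from h import *
def dark(c):
    hsv=cv2.cvtColor(c["color"],cv2.COLOR_BGR2HSV); b=c["color"].astype(int)
    return (b[...,2]<115)&(b[...,2]>35)&(b[...,2]-b[...,0]>22)
def rectinfo(XY):
    r=cv2.minAreaRect((XY*1000).astype(np.float32)); return r
E
python3 - <<'E'
from meas import *
for n in ["top","side"]:
    c=dict(np.load(n+"0.npz")); P=pts(c); m=dark(c)
    x,y,z=P[...,0],P[...,1],P[...,2]
    # courses
    mc=m&(x>.4)&(x<.7)&(y>.12)&(y<.32)&(z>.035)&(z<.09)
    mc=cv2.morphologyEx(mc.astype(np.uint8),cv2.MORPH_OPEN,np.ones((3,3)))
    k,l,st,_=cv2.connectedComponentsWithStats(mc); i=1+np.argmax(st[1:,4]); mc=l==i
    Q=P[mc]; A=np.c_[Q[:,:2],np.ones(len(Q))]; co=np.linalg.lstsq(A,Q[:,2],rcond=None)[0]
    print(n,"courses",len(Q),rectinfo(Q[:,:2]),"slope",np.degrees(np.arctan(np.hypot(*co[:2]))),"yaw",np.degrees(np.arctan2(co[1],co[0])))
    # deck: pale
    b=c["color"].astype(int)
    # rack pieces
    mr=m&(x>.42)&(x<.7)&(y>-.4)&(y<-.18)&(z>.045)&(z<.085)
    k,l,st,cn=cv2.connectedComponentsWithStats(mr.astype(np.uint8),connectivity=8)
    for i in range(1,k):
        if st[i,4]>15:
            Q=P[l==i]; q=Q[Q[:,2]>.058]; print(" piece",st[i],"z",Q[:,2].min(),Q[:,2].max(), rectinfo(Q[:,:2]))
    # mat
    hsv=cv2.cvtColor(c["color"],cv2.COLOR_BGR2HSV)
    cv2.imwrite(f"pics/m_{n}.png",(m*255).astype(np.uint8))
E
```

```text
top courses 1183 ((546.872802734375, 229.6776123046875), (109.06991577148438, 66.44735717773438), 10.183201789855957) slope 13.087041815565923 yaw 13.595890371534521
 piece [343 183  31  13 177] z 0.0454117573301843 0.07473778035378804 ((575.319580078125, -302.0368957519531), (69.3130111694336, 9.088475227355957), 73.67133331298828)
 piece [327 207  47  17 245] z 0.04542228303655782 0.07594380849042806 ((510.8374938964844, -281.25531005859375), (108.97332763671875, 8.871683120727539), 73.91704559326172)
side courses 2144 ((547.2003173828125, 221.38832092285156), (108.60952758789062, 76.2126235961914), 11.012502670288086) slope 13.5334119880804 yaw 8.696353351575633
 piece [263 132  14  19 125] z 0.04502243829535785 0.07279775460154436 ((573.5293579101562, -299.28448486328125), (73.11166381835938, 5.514566898345947), 73.09718322753906)
 piece [280 135  21  26 196] z 0.04521399037847455 0.07324718444632225 ((509.6788330078125, -278.79351806640625), (111.71698760986328, 7.5016655921936035), 73.33016967773438)
```

```bash
cat > plan.py <<'E'
import numpy as np, sys, json
from workcell import manip
from scipy.spatial.transform import Rotation as R
def st():
    s=manip.read_state(); M=R.from_quat(s["orientation"]).as_matrix()
    return s,s["tcp_pos"],np.degrees(np.arctan2(M[1,0],M[0,0]))
def plan(target,theta,n,grip,p=None,th=None):
    s,p0,t0=st(); p=p0 if p is None else p; th=t0 if th is None else th
    d=(np.array(target)-p)/n; dth=((theta-th+180)%360-180)/n
    rows=[]
    for i in range(n):
        a=np.radians(th); c,q=np.cos(a),np.sin(a)
        t=[d[0]*c+d[1]*q, d[0]*q-d[1]*c, -d[2]]
        rows.append([round(float(x),4) for x in t]); th+=dth
    print("clock",round(s["clock"],2),"p",p0.round(4),"th",round(t0,2),"F",s["wrist_force"].round(2),"w",round(s["width"],4))
    print(json.dumps({"grip":[grip]*n,"translation":rows,"spin":[round(float(-dth),3)]*n}))
    return np.array(target),theta
E
python3 - <<'E'
from plan import *
p,t=plan([.5103,-.2803,.404],73.6,9,0)
plan([.5103,-.2803,.212],73.6,5,0,p,t)
E
```

```text
clock 0.15 p [ 0.2739 -0.5614  0.4037] th 26.0 F [0.02 0.41 0.23] w 0.0853
{"grip": [0, 0, 0, 0, 0, 0, 0, 0, 0], "translation": [[0.0373, -0.0166, -0.0], [0.0387, -0.0131, -0.0], [0.0397, -0.0094, -0.0], [0.0404, -0.0057, -0.0], [0.0408, -0.002, -0.0], [0.0408, 0.0018, -0.0], [0.0404, 0.0055, -0.0], [0.0398, 0.0092, -0.0], [0.0387, 0.0129, -0.0]], "spin": [-5.289, -5.289, -5.289, -5.289, -5.289, -5.289, -5.289, -5.289, -5.289]}
clock 0.15 p [ 0.2739 -0.5614  0.4037] th 26.0 F [0.02 0.41 0.23] w 0.0853
{"grip": [0, 0, 0, 0, 0], "translation": [[0.0, 0.0, 0.0384], [0.0, 0.0, 0.0384], [0.0, 0.0, 0.0384], [0.0, 0.0, 0.0384], [0.0, 0.0, 0.0384]], "spin": [-0.0, -0.0, -0.0, -0.0, -0.0]}
```

```bash
python3 -m inch '{"grip": [0,0,0,0,0,0,0,0,0,0], "translation": [[0.0373,-0.0166,0],[0.0387,-0.0131,0],[0.0397,-0.0094,0],[0.0404,-0.0057,0],[0.0408,-0.002,0],[0.0408,0.0018,0],[0.0404,0.0055,0],[0.0398,0.0092,0],[0.0387,0.0129,0],[0,0,0]], "spin": [-5.3,-5.3,-5.3,-5.3,-5.3,-5.3,-5.3,-5.3,-5.3,0]}' 20
python3 - <<'E'
from plan import *
from meas import *
s,p,t=st(); print(p,t,s["width"])
M=R.from_quat(s["orientation"]).as_matrix()
c=imaging.capture("wrist"); cv2.imwrite("pics/wrist1.png",c["color"])
T=c["tool_from_camera"]; Rw=M@T[:3,:3]; o=M@T[:3,3]+p
c["R"]=Rw.T; c["t"]=-Rw.T@o
np.savez("wrist1.npz",**c)
P=pts(c); m=dark(c); z=P[...,2]; mm=m&(z>.045)&(z<.085)
k,l,stt,_=cv2.connectedComponentsWithStats(mm.astype(np.uint8))
for i in range(1,k):
    if stt[i,4]>60: Q=P[l==i]; print(stt[i],Q[:,2].max(),rectinfo(Q[:,:2]),rectinfo(Q[Q[:,2]>.066][:,:2]))
plan([.5103,-.2803,.212],73.6,5,0)
E
```

```text
clock: 1.15
tcp_pos: [0.5125, -0.2767, 0.4044]
orientation: [0.798, 0.602, 0.001, -0.0]
wrist_force: [0.3, -0.4, -1.0]
width: 0.0425
[ 0.51246416 -0.27670843  0.40439017] 74.05477308600528 0.04248960569742175
[246 120   8 110 872] 0.07291764829531006 ((509.9784851074219, -281.2249450683594), (109.25346374511719, 7.286836624145508), 74.13749694824219) ((509.9774475097656, -281.2286071777344), (109.24585723876953, 7.286836624145508), 74.13749694824219)
[308 142  17  72 883] 0.07265468324263472 ((574.3949584960938, -301.86663818359375), (69.6469955444336, 8.551498413085938), 74.19173431396484) ((574.4708251953125, -301.973876953125), (69.46311950683594, 8.392314910888672), 74.04812622070312)
clock 1.2 p [ 0.5113 -0.2784  0.4043] th 73.92 F [-1.17 -0.94  0.04] w 0.0425
{"grip": [0, 0, 0, 0, 0], "translation": [[-0.0004, -0.0001, 0.0385], [-0.0004, -0.0001, 0.0385], [-0.0004, -0.0001, 0.0385], [-0.0004, -0.0001, 0.0385], [-0.0004, -0.0001, 0.0385]], "spin": [0.064, 0.064, 0.064, 0.064, 0.064]}
```

View pics/wrist1.png

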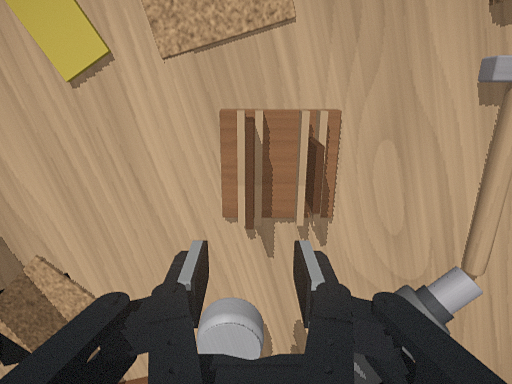

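The wrist view confirms the long piece in the left slot (px ~(250,165)) and the heel in the right. Centre and yaw agree across all three cameras, so I'll descend and grip.

```bash
python3 -m inch '{"grip": [0,0,0,0,0,0,-1,-1,-1,-1,-1], "translation": [[0,0,0.0385],[0,0,0.0385],[0,0,0.0385],[0,0,0.0385],[0,0,0.0385],[0,0,0],[0,0,0],[0,0,0],[0,0,0],[0,0,0],[0,0,0]], "spin": [0,0,0,0,0,0,0,0,0,0,0]}' 40
python3 - <<'E'
from plan import *
s,p,t=st(); print(p,t,s["width"],s["wrist_force"])
E
```

```text
clock: 2.3
tcp_pos: [0.5111, -0.2814, 0.2149]
orientation: [0.8, 0.6, 0.0, 0.002]
wrist_force: [-2.4, -1.3, 6.8]
width: 0.0077
[ 0.51106373 -0.28137892  0.21485541] 73.7178697675431 0.007677514944068056 [-2.37092179 -1.34304727  6.80903222]
```

```bash
python3 -m inch '{"grip": [-1,-1,-1], "translation": [[0,0,-0.04],[0,0,-0.04],[0,0,0]], "spin": [0,0,0]}' 40
python3 - <<'E'
from plan import *
from meas import *
c=dict(np.load("top0.npz"))
for n in ["top0","side0"]:
    c=dict(np.load(n+".npz")); P=pts(c); b=c["color"].astype(int)
    x,y,z=P[...,0],P[...,1],P[...,2]
    hs=cv2.cvtColor(c["color"],cv2.COLOR_BGR2HSV)
    if n=="top0": print(hs[210,262],hs[270,210], hs[195,250])
    m=(x>.42)&(x<.63)&(y>-.19)&(y<.04)&(z>.0025)&(z<.008)&(hs[...,1]>110)
    m=cv2.morphologyEx(m.astype(np.uint8),cv2.MORPH_OPEN,np.ones((5,5)))
    print(m.sum(),rectinfo(P[m>0][:,:2]))
p,t=plan([.55,-.075,.295],90,5,-1)
plan([.55,-.075,.2085],90,3,-1,p,t)
E
```

```text
clock: 2.6
tcp_pos: [0.5131, -0.2819, 0.2995]
orientation: [0.8, 0.6, 0.003, 0.007]
wrist_force: [1.1, -0.3, 0.2]
width: 0.0074
[ 15 110 146] [169  93 173] [ 15 106 156]
0 ((0.0, 0.0), (0.0, 0.0), 0.0)
135 ((529.313232421875, -82.25483703613281), (138.50265502929688, 83.98535919189453), 12.673774719238281)
clock 2.6 p [ 0.5131 -0.2819  0.2995] th 73.7 F [ 1.06 -0.27  0.2 ] w 0.0074
{"grip": [-1, -1, -1, -1, -1], "translation": [[0.0418, -0.0045, 0.0009], [0.042, -0.0022, 0.0009], [0.042, 0.0002, 0.0009], [0.042, 0.0026, 0.0009], [0.0417, 0.005, 0.0009]], "spin": [-3.26, -3.26, -3.26, -3.26, -3.26]}
clock 2.6 p [ 0.5131 -0.2819  0.2995] th 73.7 F [ 1.06 -0.27  0.2 ] w 0.0074
{"grip": [-1, -1, -1], "translation": [[0.0, 0.0, 0.0288], [0.0, 0.0, 0.0288], [0.0, 0.0, 0.0288]], "spin": [-0.0, -0.0, -0.0]}
```

```bash
python3 -m inch '{"grip": [-1,-1,-1,-1,-1,-1,-1,-1,-1], "translation": [[0.0418,-0.0045,0],[0.042,-0.0022,0],[0.042,0.0002,0],[0.042,0.0026,0],[0.0417,0.005,0],[0,0.004,0.03],[0,0,0.03],[0,0,0.025],[0,0,0]], "spin": [-3.26,-3.26,-3.26,-3.26,-3.26,0,0,0,0]}'
python3 - <<'E'
from plan import *
from meas import *
s,p,t=st(); print(p,t,s["wrist_force"])
c=imaging.capture("side"); cv2.imwrite("pics/side2.png",cv2.resize(c["color"][100:280,180:380],None,fx=3,fy=3,interpolation=2))
E
```

```text
clock: 3.5
tcp_pos: [0.5508, -0.0728, 0.2058]
orientation: [0.707, 0.707, -0.0, -0.001]
wrist_force: [-0.3, 0.0, -0.6]
width: 0.0073
[ 0.55079319 -0.07280439  0.20581595] 90.03155854241241 [-0.34230589  0.02796769 -0.6004286 ]
```

View pics/side2.png

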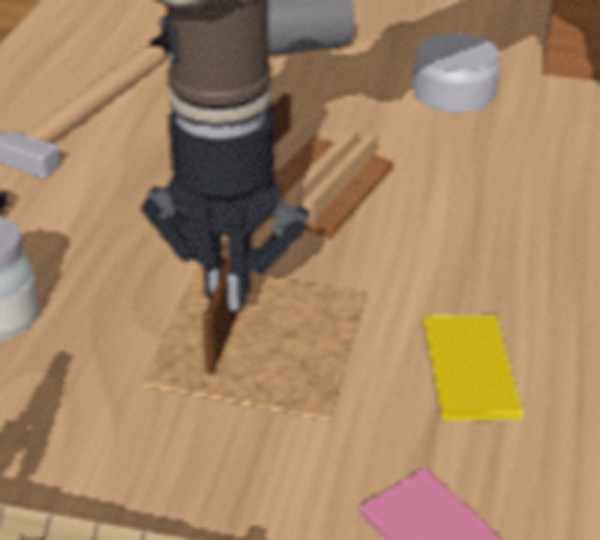

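The blank (side crop ~(215,330)) is upright over the mat's far part. I'll lower gently to contact.

```bash
python3 -m inch '{"grip": [-1,-1,-1], "translation": [[0,0,0.002],[0,0,0.001],[0,0,0]], "spin": [0,0,0]}'
```

```text
clock: 3.85
tcp_pos: [0.5509, -0.0734, 0.2046]
orientation: [0.707, 0.707, 0.0, 0.0]
wrist_force: [-0.9, 0.6, 1.6]
width: 0.0074
```

```bash
python3 -m inch '{"grip": [-0.6,-0.4,-0.2,-0.2], "translation": [[0,0,0],[0,0,0],[0,0,0],[0,0,0]], "spin": [0,0,0,0]}'
python3 - <<'E'
from meas import *
c=imaging.capture("side"); cv2.imwrite("pics/side3.png",cv2.resize(c["color"][160:260,210:330],None,fx=5,fy=5,interpolation=2))
E
```

```text
clock: 4.25
tcp_pos: [0.551, -0.0735, 0.2042]
orientation: [0.707, 0.707, 0.0, 0.0]
wrist_force: [-0.4, 0.3, 0.4]
width: 0.0342
```

View pics/side3.png

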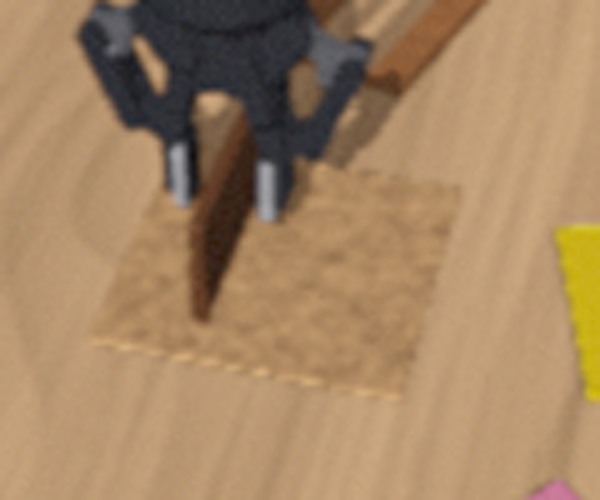

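```bash
python3 -m inch '{"grip": [-0.45,-0.45,-0.45,-0.45,-0.45,-0.45], "translation": [[0,0,0],[0,-0.005,0],[0,-0.005,0],[0,-0.005,0],[0,-0.004,0],[0,0,0]], "spin": [0,0,0,0,0,0]}'
python3 - <<'E'
from meas import *
c=imaging.capture("side"); cv2.imwrite("pics/side4.png",cv2.resize(c["color"][160:260,210:330],None,fx=5,fy=5,interpolation=2))
E
```

```text
clock: 4.9
tcp_pos: [0.531, -0.0733, 0.2039]
orientation: [0.707, 0.707, -0.0, -0.001]
wrist_force: [0.0, -0.5, 0.1]
width: 0.0237
```

View pics/side4.png

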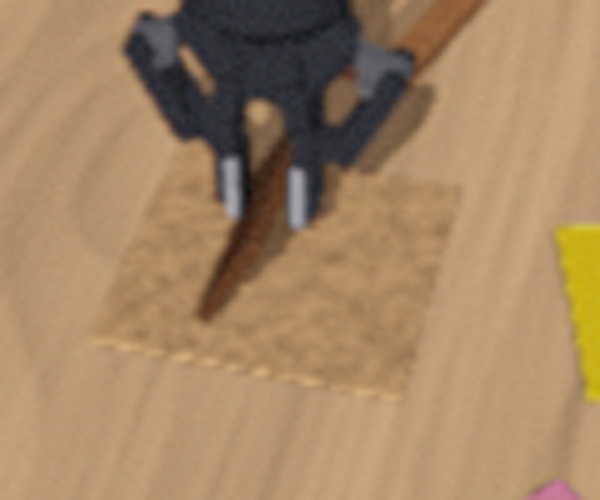

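It leans on the robot-side finger (crop ~(250,230)). Now I'll open while lowering, so it eases down flat.

```bash
python3 -m inch '{"grip": [-0.2,0.1,0.4,0.7,1,1,1,1], "translation": [[0,0,0.004],[0,0,0.005],[0,0,0.006],[0,0,0.007],[0,0,0.006],[0,-0.001,0.002],[0,-0.003,0],[0,0,0]], "spin": [0,0,0,0,0,0,0,0]}'
python3 - <<'E'
from meas import *
c=imaging.capture("side"); cv2.imwrite("pics/side5.png",cv2.resize(c["color"][160:260,210:330],None,fx=5,fy=5,interpolation=2))
E
```

```text
clock: 5.75
tcp_pos: [0.5276, -0.0734, 0.1741]
orientation: [0.707, 0.707, -0.0, -0.0]
wrist_force: [0.1, 0.5, -0.9]
width: 0.0857
```

View pics/side5.png

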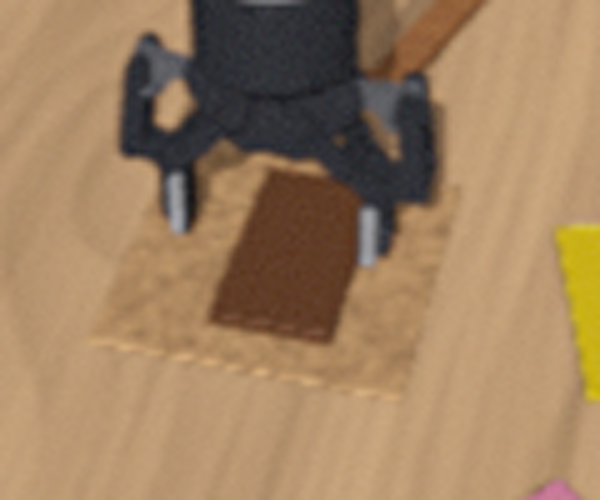

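The blank lies flat and is free between the fingers. I'll raise the tool and measure it with the wrist camera.

```bash
python3 -m inch '{"grip": [1,1,1,1,1,1], "translation": [[0,0,-0.03],[0,-0.005,-0.05],[0,-0.005,-0.05],[-0.02,0,-0.04],[-0.02,0,0],[0,0,0]], "spin": [0,0,0,0,0,0]}'
cat >> meas.py <<'E'
from scipy.spatial.transform import Rotation as Rot
def wrist(name):
    s=manip.read_state(); M=Rot.from_quat(s["orientation"]).as_matrix()
    c=imaging.capture("wrist"); T=c["tool_from_camera"]; Rw=M@T[:3,:3]; o=M@T[:3,3]+s["tcp_pos"]
    c["R"]=Rw.T; c["t"]=-Rw.T@o; np.savez(name+".npz",**c); cv2.imwrite(f"pics/{name}.png",c["color"]); return c
def comp(c,m,mn=60):
    m=cv2.morphologyEx(m.astype(np.uint8),cv2.MORPH_OPEN,np.ones((3,3)))
    k,l,st,_=cv2.connectedComponentsWithStats(m); return [l==i for i in range(1,k) if st[i,4]>mn]
E
python3 - <<'E'
from meas import *
from plan import st
print(st()[1:])
c=wrist("wrist2")
P=pts(c); m=dark(c); z=P[...,2]
for q in comp(c,m&(z>.006)&(z<.02)&(abs(P[...,0]-.52)<.1)): Q=P[q]; print("wrist",len(Q),Q[:,2].mean(),rectinfo(Q[:,:2]))
c=imaging.capture("top");np.savez("top2.npz",**c); cv2.imwrite("pics/top2.png",c["color"])
P=pts(c); m=dark(c); z=P[...,2]
for q in comp(c,m&(z>.006)&(z<.02)&(abs(P[...,0]-.52)<.1)): Q=P[q]; print("top",len(Q),Q[:,2].mean(),rectinfo(Q[:,:2]))
E
```

```text
clock: 6.4
tcp_pos: [0.5188, -0.1152, 0.3466]
orientation: [0.708, 0.706, 0.001, 0.003]
wrist_force: [0.3, 0.8, -0.8]
width: 0.0855
(array([ 0.51881415, -0.11518519,  0.34664425]), np.float64(89.88839582078674))
wrist 7425 0.010689350066665227 ((517.6307373046875, -73.64828491210938), (109.95523834228516, 59.85778045654297), 89.98812103271484)
wrist 74 0.012141219534522109 ((483.7854919433594, -314.9416809082031), (28.976369857788086, 4.790047645568848), 74.05877685546875)
top 291 0.012215550076610333 ((517.5137939453125, -40.51020050048828), (40.59010314941406, 58.38383102416992), 87.6316146850586)
top 159 0.01240154341496267 ((511.95098876953125, -111.8242416381836), (46.42835235595703, 23.119205474853516), 0.634583592414856)
```

View pics/wrist2.png

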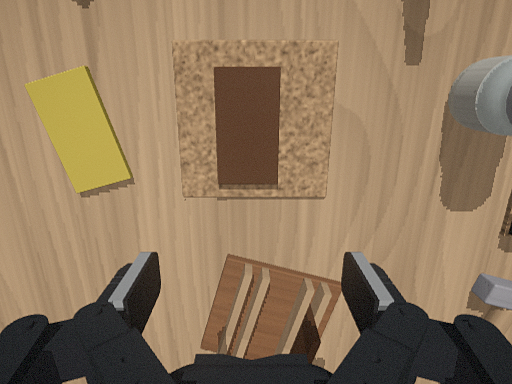

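The blank is on the mat at (0.5176, -0.0736), yaw 90°, and measures 110x60 as it should. Before picking it up I'll take a close wrist look at the board.

```bash
python3 -m inch '{"grip": [1,1,1,1,1,1,1,1], "translation": [[0.045,0.004,-0.01],[0.047,0.004,-0.01],[0.047,0.004,-0.01],[0.047,0.004,-0.005],[0.047,0.004,0],[0.047,0.003,0],[0,0,0],[0,0,0]], "spin": [0,0,0,0,0,0,0,0]}'
python3 - <<'E'
from meas import *
c=wrist("wrist3")
E
```

```text
clock: 7.3
tcp_pos: [0.5399, 0.1682, 0.3769]
orientation: [0.706, 0.708, -0.002, -0.001]
wrist_force: [-0.2, 0.0, 0.7]
width: 0.085
```

View pics/wrist3.png

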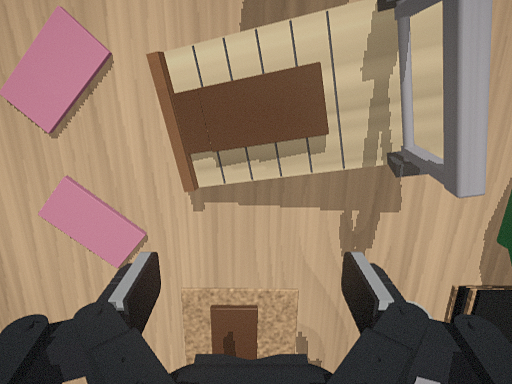

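The wrist view shows the board whole: lip at left (px ~(172,120)), course 2's top end at (320,63)–(329,132), lines at s=30…150, and the bail upright at right. Now I'll fit edges.

```bash
cat > board.py <<'E'
from meas import *
def fitline(P): # P Nx2 -> point,dir
    v=cv2.fitLine(P.astype(np.float32)*1000,cv2.DIST_HUBER,0,.01,.01).ravel(); return v[2:]/1000,v[:2]
def onplane(c,uv,nrm,d):
    uv=np.atleast_2d(uv).astype(float); r=np.c_[(uv[:,0]-c["cx"])/c["fx"],(uv[:,1]-c["cy"])/c["fy"],np.ones(len(uv))]@c["R"]
    o=-c["R"].T@c["t"]; return o+r*((d-o@nrm)/(r@nrm))[:,None]
E
python3 - <<'E'
from board import *
c=dict(np.load("wrist3.npz")); P=pts(c); b=c["color"].astype(int)
for p in [(165,100),(250,110),(190,130),(205,120)]: print(p,b[p[1],p[0]],P[p[1],p[0]].round(4))
m=dark(c)&(b[...,2]<105)&(P[...,2]>.03)
m[:, :160]=0; m[170:]=0; m[:,335:]=0
q=max(comp(c,m),key=lambda a:a.sum()); cv2.imwrite("pics/cmask.png",(q*255).astype(np.uint8))
Q=P[q]; 
inner=cv2.erode(q.astype(np.uint8),np.ones((9,9)))>0; inner[:,:225]=0
A=P[inner]; co=np.linalg.lstsq(np.c_[A[:,:2],np.ones(len(A))],A[:,2],rcond=None)[0]
n=np.array([-co[0],-co[1],1]); d=co[2]/np.linalg.norm(n); n/=np.linalg.norm(n)
print("plane c2",n,d,"tilt",np.degrees(np.arccos(n[2])),"yaw",np.degrees(np.arctan2(-n[1],-n[0])), "n res",np.std(A@n-d))
# edges: per column top/bottom rows, columns 225..312
cols=np.arange(225,313); top=np.array([[u,np.where(q[:,u])[0].min()-.5] for u in cols]); bot=np.array([[u,np.where(q[:,u])[0].max()+.5] for u in cols])
rows=np.arange(72,126); end=np.array([[np.where(q[v])[0].max()+.5,v] for v in rows])
for nm,e in(("side+y",top),("side-y",bot),("end",end)):
    w=onplane(c,e,n,d); p,v=fitline(w[:,:2]); print(nm,p.round(4),v.round(4),np.degrees(np.arctan2(v[1],v[0])))
cv2.imwrite("pics/w3crop.png",cv2.resize(c["color"][0:210,140:400],None,fx=3,fy=2.8,interpolation=2))
E
```

```text
(165, 100) [ 62  88 125] [0.457  0.2361 0.031 ]
(250, 110) [46 65 94] [0.5381 0.2288 0.0529]
(190, 130) [47 68 96] [0.4792 0.2079 0.0309]
(205, 120) [54 70 99] [0.4961 0.2188 0.0429]
plane c2 [-0.18111452 -0.17156933  0.96838086] -0.08334037423898816 tilt 14.446533909634086 yaw 43.44970117469882 n res 0.017809450929671657
side+y [0.5515 0.2592] [0.9804 0.1972] 11.374008
side-y [0.5547 0.1993] [0.9809 0.1945] 11.213401
end [0.6003 0.2379] [ 0.2233 -0.9747] -77.096115
```

View pics/w3crop.png

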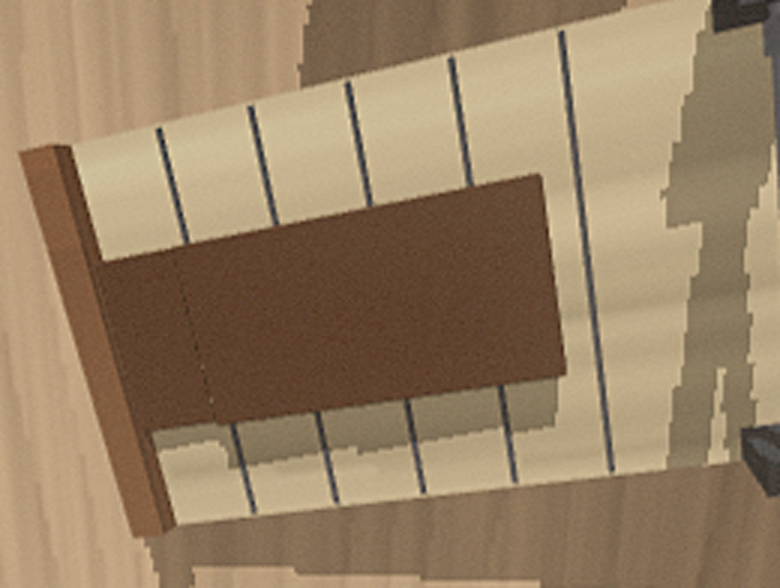

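View pics/cmask.png

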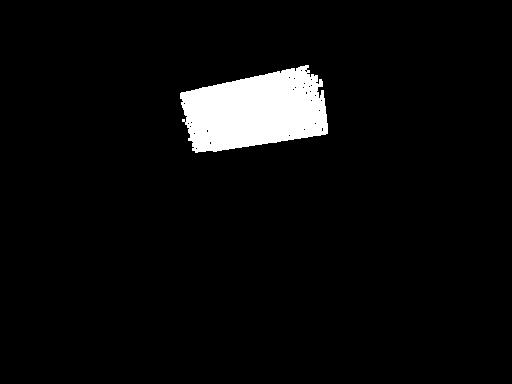

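Run:
```python
from board import *
c=dict(np.load("wrist3.npz")); P=pts(c); b=cv2.GaussianBlur(c["color"],(3,3),0).astype(int)
m=(b[...,2]<128)&(b[...,2]-b[...,0]>25); m[:,:160]=0; m[170:]=0; m[:,335:]=0; m[:55]=0
# cut lip & shadow: lip left of line
q=max(comp(c,m),key=lambda a:a.sum()); cv2.imwrite("pics/cmask.png",(q*255).astype(np.uint8))
inner=cv2.erode(q.astype(np.uint8),np.ones((9,9)))>0; inner[:,:225]=0
A=P[inner]; A=A[abs(A[:,2]-np.median(A[:,2]))<.03]
for _ in range(4):
    co=np.linalg.lstsq(np.c_[A[:,:2],np.ones(len(A))],A[:,2],rcond=None)[0]
    r=A[:,2]-np.c_[A[:,:2],np.ones(len(A))]@co; A=A[abs(r)<2.5*max(np.std(r),.0005)]
n=np.array([-co[0],-co[1],1]); d=co[2]/np.linalg.norm(n); n/=np.linalg.norm(n)
print("tilt",np.degrees(np.arccos(n[2])),"yaw",np.degrees(np.arctan2(-n[1],-n[0])),len(A),np.std(r))
def edge(ax,rng,hi):
    out=[]
    for k in rng:
        w=np.where(q[:,k] if ax==0 else q[k])[0]; e=w.max()+.5 if hi else w.min()-.5
        out.append([k,e] if ax==0 else [e,k])
    return np.array(out)
for nm,e in(("side+y",edge(0,range(225,313),0)),("side-y",edge(0,range(225,313),1)),("end",edge(1,range(72,126),1))):
    w=onplane(c,e,n,d); p,v=fitline(w[:,:2]); print(nm,p.round(4),v.round(4),np.degrees(np.arctan2(v[1],v[0])), w[:,2].mean())
# scored lines endpoints from crop pixels (x/3+140, y/2.8)
for s,(a,bb) in {30:((158,127),(255,515)),60:((250,105),(338,505)),90:((347,81),(424,493)),120:((450,56),(516,484)),150:((561,31),(613,474))}.items():
    uv=np.array([[a[0]/3+140,a[1]/2.8],[bb[0]/3+140,bb[1]/2.8]])
    w=onplane(c,uv,n,d-.016); print(s,w.round(4).tolist(),"dir",np.degrees(np.arctan2(*(w[0]-w[1])[[1,0]])), "mid",w.mean(0).round(4))
```

```text
tilt 12.929084877242884 yaw 11.680535372068627 5761 0.0006698095666390066
side+y [0.5585 0.2609] [0.9805 0.1963] 11.319699 0.0582140021764567
side-y [0.5546 0.199 ] [0.9803 0.1973] 11.381859 0.05569689585351778
end [0.6003 0.2393] [ 0.2003 -0.9797] -78.44462 0.06784272881751492
30 [[0.4854, 0.2841, 0.0277], [0.512, 0.1518, 0.0275]] dir 101.39225976622235 mid [0.4987 0.2179 0.0276]
60 [[0.5141, 0.2898, 0.0344], [0.5409, 0.1578, 0.0343]] dir 101.47696815489276 mid [0.5275 0.2238 0.0344]
90 [[0.5427, 0.2958, 0.0411], [0.5693, 0.1644, 0.041]] dir 101.4557058849039 mid [0.556  0.2301 0.041 ]
120 [[0.5712, 0.3016, 0.0478], [0.5981, 0.1697, 0.0477]] dir 101.53955751648667 mid [0.5847 0.2356 0.0478]
150 [[0.6001, 0.3069, 0.0545], [0.627, 0.1751, 0.0544]] dir 101.50256471095615 mid [0.6136 0.241  0.0545]
```

View pics/cmask.png

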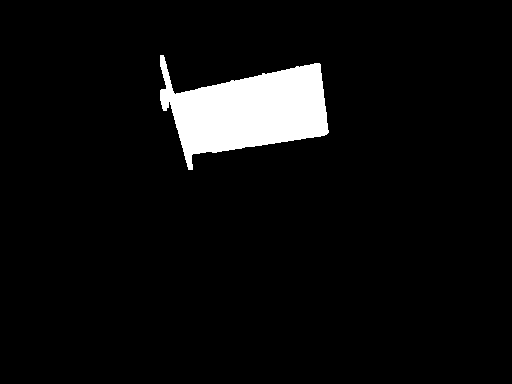

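Fits agree: yaw 11.4°, tilt 12.9°, line spacing and course width correct. The courses are centred with the board, and the third-course centre should be at (0.5758, 0.2335, 0.0674). Now back to grasp the blank.

Run:
```python
from plan import *
p,t=plan([.5176,-.0736,.30],90,6,1)
plan([.5176,-.0736,.174],90,4,1,p,t)
```

```text
clock 7.35 p [0.5401 0.1671 0.3771] th 90.11 F [ 0.32  0.46 -0.45] w 0.0857
{"grip": [1, 1, 1, 1, 1, 1], "translation": [[-0.0401, -0.0038, 0.0129], [-0.0401, -0.0038, 0.0129], [-0.0401, -0.0038, 0.0129], [-0.0401, -0.0038, 0.0129], [-0.0401, -0.0038, 0.0129], [-0.0401, -0.0038, 0.0129]], "spin": [0.018, 0.018, 0.018, 0.018, 0.018, 0.018]}
clock 7.35 p [0.5401 0.1671 0.3771] th 90.11 F [ 0.32  0.46 -0.45] w 0.0857
{"grip": [1, 1, 1, 1], "translation": [[0.0, 0.0, 0.0315], [0.0, 0.0, 0.0315], [0.0, 0.0, 0.0315], [0.0, 0.0, 0.0315]], "spin": [-0.0, -0.0, -0.0, -0.0]}
```

```bash
python3 -m inch '{"grip": [1,1,1,1,1,1,1,1,1,1,1], "translation": [[-0.0401,-0.0038,0.013],[-0.0401,-0.0038,0.013],[-0.0401,-0.0038,0.013],[-0.0401,-0.0038,0.013],[-0.0401,-0.0038,0.013],[-0.0401,-0.0038,0.013],[0,0,0.03],[0,0,0.03],[0,0,0.03],[0,0,0.02],[0,0,0]], "spin": [0,0,0,0,0,0,0,0,0,0,0]}'
python3 - <<'E'
from plan import *
plan([.5176,-.0736,.174],90,2,1)
E
```

```text
clock: 8.45
tcp_pos: [0.5151, -0.075, 0.1872]
orientation: [0.708, 0.706, -0.002, -0.004]
wrist_force: [-0.8, -0.5, 0.1]
width: 0.0855
clock 8.45 p [ 0.5151 -0.075   0.1872] th 89.85 F [-0.85 -0.48  0.06] w 0.0855
{"grip": [1, 1], "translation": [[0.0007, 0.0012, 0.0066], [0.0007, 0.0012, 0.0066]], "spin": [-0.077, -0.077]}
```

```bash
python3 -m inch '{"grip": [1,1,1], "translation": [[0.0007,0.0012,0.0065],[0.0007,0.0012,0.0065],[0,0,0]], "spin": [0,0,0]}'
python3 - <<'E'
from plan import *
plan([.5176,-.0736,.174],90,2,1)
from meas import *
c=imaging.capture("side"); cv2.imwrite("pics/side6.png",cv2.resize(c["color"][160:260,210:330],None,fx=5,fy=5,interpolation=2))
E
```

```text
clock: 8.75
tcp_pos: [0.5209, -0.0728, 0.1779]
orientation: [0.707, 0.707, 0.0, 0.0]
wrist_force: [0.1, -0.3, -0.3]
width: 0.0858
clock 8.75 p [ 0.5209 -0.0728  0.1779] th 89.98 F [ 0.14 -0.3  -0.28] w 0.0858
{"grip": [1, 1], "translation": [[-0.0004, -0.0017, 0.002], [-0.0004, -0.0017, 0.002]], "spin": [-0.008, -0.008]}
```

View pics/side6.png

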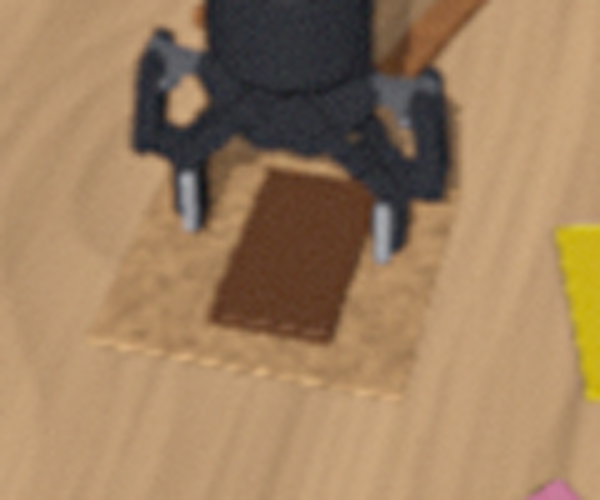

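```bash
python3 -m inch '{"grip": [1,1,1], "translation": [[0,-0.003,0.004],[0,0,0],[0,0,0]], "spin": [0,0,0]}'
python3 - <<'E'
from plan import *
plan([.5176,-.0736,.174],90,2,1)
E
```

```text
clock: 9.1
tcp_pos: [0.5175, -0.0725, 0.1738]
orientation: [0.707, 0.707, 0.0, 0.0]
wrist_force: [0.6, 0.4, 0.6]
width: 0.0855
clock 9.1 p [ 0.5175 -0.0725  0.1738] th 90.01 F [0.6  0.37 0.64] w 0.0855
{"grip": [1, 1], "translation": [[-0.0005, 0.0001, -0.0001], [-0.0005, 0.0001, -0.0001]], "spin": [0.005, 0.005]}
```

```bash
python3 -m inch '{"grip": [0.7,0.4,0.3,0.2,0.1,0.1], "translation": [[-0.001,0,0],[0,0,0],[0,0,0],[0,0,0],[0,0,0],[0,0,0]], "spin": [0,0,0,0,0,0]}' 20
python3 - <<'E'
from plan import *
s,p,t=st(); print(p,s["width"],s["wrist_force"])
from meas import *
c=imaging.capture("side"); cv2.imwrite("pics/side7.png",cv2.resize(c["color"][160:260,210:330],None,fx=5,fy=5,interpolation=2))
E
```

```text
clock: 9.7
tcp_pos: [0.5178, -0.0737, 0.174]
orientation: [0.707, 0.707, 0.0, 0.0]
wrist_force: [-1.0, -0.6, 4.4]
width: 0.059
[ 0.51780513 -0.07370241  0.1740207 ] 0.05901274809049831 [-0.9516748  -0.60632319  4.43404846]
```

View pics/side7.png

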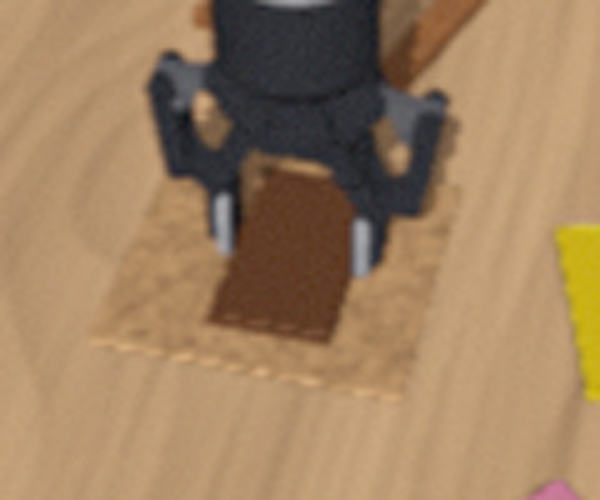

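```bash
python3 -m inch '{"grip": [0.1,0.1,0.1,0.1], "translation": [[0,0,-0.03],[0,0,-0.04],[0,0,-0.04],[0,0,0]], "spin": [0,0,0,0]}' 20
python3 - <<'E'
from board import *
from plan import *
c=dict(np.load("wrist3.npz")); P=pts(c)
a=np.radians(11.4); u=P[...,0]*np.cos(a)+P[...,1]*np.sin(a); v=-P[...,0]*np.sin(a)+P[...,1]*np.cos(a)
m=(abs(v-.1)<.09)&(u>.44)&(u<.53)
for lo in np.arange(.480,.520,.002):
    k=m&(u>=lo)&(u<lo+.002)&(v>.16); print(round(lo,3),k.sum(),np.median(P[...,2][k]).round(4),end=" | ")
print(); plan([.5758,.2335,.3],191.4,12,.1)
E
```

```text
clock: 10.15
tcp_pos: [0.5204, -0.0742, 0.289]
orientation: [0.707, 0.707, 0.003, 0.005]
wrist_force: [0.6, 0.3, -0.2]
width: 0.0592
0.48 5 -0.0015 | 0.482 3 -0.0016 | 0.484 4 -0.0008 | 0.486 8 0.0143 | 0.488 53 0.0301 | 0.49 64 0.0305 | 0.492 62 0.031 | 0.494 57 0.0314 | 0.496 61 0.0319 | 0.498 83 0.0319 | 0.5 126 0.0261 | 0.502 66 0.0211 | 0.504 63 0.0215 | 0.506 59 0.022 | 0.508 58 0.0225 | 0.51 62 0.0228 | 0.512 63 0.0232 | 0.514 59 0.0238 | 0.516 55 0.0241 | 0.518 64 0.0247 | 0.52 60 0.0251 | 
clock 10.15 p [ 0.5204 -0.0742  0.289 ] th 90.0 F [ 0.62  0.29 -0.25] w 0.0592
{"grip": [0.1, 0.1, 0.1, 0.1, 0.1, 0.1, 0.1, 0.1, 0.1, 0.1, 0.1, 0.1], "translation": [[0.0256, 0.0046, -0.0009], [0.0247, 0.0083, -0.0009], [0.0232, 0.0119, -0.0009], [0.0212, 0.0151, -0.0009], [0.0187, 0.0181, -0.0009], [0.0159, 0.0207, -0.0009], [0.0127, 0.0228, -0.0009], [0.0092, 0.0244, -0.0009], [0.0055, 0.0255, -0.0009], [0.0017, 0.026, -0.0009], [-0.0021, 0.026, -0.0009], [-0.0059, 0.0254, -0.0009]], "spin": [-8.45, -8.45, -8.45, -8.45, -8.45, -8.45, -8.45, -8.45, -8.45, -8.45, -8.45, -8.45]}
```

Run:
```python
from board import *
from plan import *
c=dict(np.load("top0.npz")); P=pts(c); b=c["color"].astype(int)
m=(b[...,2]-b[...,1]>50)&(b[...,0]-b[...,1]>10)
a=np.radians(11.4)
for q in comp(c,m):
    Q=P[q]; u=Q[:,0]*np.cos(a)+Q[:,1]*np.sin(a); v=-Q[:,0]*np.sin(a)+Q[:,1]*np.cos(a); print("pink u",u.min(),u.max(),"v",v.min(),v.max(),"z",Q[:,2].max())
plan([.4096,.2000,.26],191.4,12,.1)
```

```text
pink u 0.3125529432237357 0.4184330846969845 v -0.10644492291045979 0.07915296190779807 z 0.8859966344788175
pink u 0.32742007091544684 0.44343384120427365 v -0.10644492291045979 0.23974013760635843 z 0.8859966344788175
clock 10.15 p [ 0.5204 -0.0742  0.289 ] th 90.0 F [ 0.62  0.29 -0.25] w 0.0592
{"grip": [0.1, 0.1, 0.1, 0.1, 0.1, 0.1, 0.1, 0.1, 0.1, 0.1, 0.1, 0.1], "translation": [[0.0228, -0.0092, 0.0024], [0.024, -0.0058, 0.0024], [0.0245, -0.0022, 0.0024], [0.0246, 0.0014, 0.0024], [0.0241, 0.005, 0.0024], [0.0231, 0.0085, 0.0024], [0.0216, 0.0118, 0.0024], [0.0196, 0.0149, 0.0024], [0.0172, 0.0176, 0.0024], [0.0145, 0.0199, 0.0024], [0.0114, 0.0219, 0.0024], [0.008, 0.0233, 0.0024]], "spin": [-8.45, -8.45, -8.45, -8.45, -8.45, -8.45, -8.45, -8.45, -8.45, -8.45, -8.45, -8.45]}
```

Run:
```python
from board import *
c=dict(np.load("top0.npz")); P=pts(c); b=c["color"].astype(int)
m=(b[...,2]-b[...,1]>50)&(b[...,0]-b[...,1]>10)
a=np.radians(11.4)
for q in comp(c,m):
    Q=P[q]; Q=Q[abs(Q[:,2])<.03]; u=Q[:,0]*np.cos(a)+Q[:,1]*np.sin(a); v=-Q[:,0]*np.sin(a)+Q[:,1]*np.cos(a); print("z",np.percentile(Q[:,2],[5,50,95]))
    print(cv2.boxPoints(cv2.minAreaRect((np.c_[u,v]*1000).astype(np.float32))).round())
```

```text
z [0.00552956 0.00817629 0.01078985]
[[309.  48.]
 [376. -39.]
 [422.  -3.]
 [355.  84.]]
z [0.00577099 0.00827596 0.01080885]
[[325. 180.]
 [358. 132.]
 [447. 195.]
 [413. 242.]]
```

The pink pieces leave a clear corridor in front of the lip. I'll move there with the tool turned so the camera side faces downhill.

```bash
python3 -m inch '{"grip": [0.1,0.1,0.1,0.1,0.1,0.1,0.1,0.1,0.1,0.1,0.1,0.1], "translation": [[0.022,-0.009,0.0024],[0.0232,-0.0057,0.0024],[0.0237,-0.0023,0.0024],[0.0238,0.0012,0.0024],[0.0233,0.0047,0.0024],[0.0223,0.008,0.0024],[0.0209,0.0112,0.0024],[0.019,0.0142,0.0024],[0.0167,0.0168,0.0024],[0.014,0.019,0.0024],[0.011,0.0208,0.0024],[0.0077,0.0222,0.0024]], "spin": [-8.45,-8.45,-8.45,-8.45,-8.45,-8.45,-8.45,-8.45,-8.45,-8.45,-8.45,-8.45]}'
python3 -m inch '{"grip": [0.1], "translation": [[0,0,0.0]], "spin": [0]}'
python3 - <<'E'
from plan import *
plan([.4115,.1901,.212],191.4,3,.1)
E
```

```text
clock: 11.35
tcp_pos: [0.408, 0.19, 0.2534]
orientation: [-0.102, 0.995, -0.0, -0.001]
wrist_force: [-0.2, 0.2, -1.4]
width: 0.0595
clock: 11.45
tcp_pos: [0.4074, 0.1907, 0.2532]
orientation: [-0.101, 0.995, -0.0, -0.002]
wrist_force: [0.3, 0.4, -0.6]
width: 0.0591
clock 11.45 p [0.4074 0.1907 0.2532] th -168.37 F [ 0.26  0.4  -0.63] w 0.0591
{"grip": [0.1, 0.1, 0.1], "translation": [[-0.0013, -0.0005, 0.0137], [-0.0013, -0.0005, 0.0137], [-0.0013, -0.0005, 0.0137]], "spin": [0.075, 0.075, 0.075]}
```

```bash
python3 -m inch '{"grip": [0.1,0.1,0.1,0.1], "translation": [[-0.0014,-0.0005,0.016],[-0.0014,-0.0005,0.016],[-0.0014,-0.0005,0.014],[0,0,0]], "spin": [0.1,0.1,0,0]}'
python3 - <<'E'
from plan import *
from meas import *
print(st()[1:]); wrist("wrist4")
c=imaging.capture("side"); np.savez("side8.npz",**c); cv2.imwrite("pics/side8.png",cv2.resize(c["color"][200:380,120:360],None,fx=3.3,fy=3.3,interpolation=2))
E
```

```text
clock: 11.85
tcp_pos: [0.4124, 0.1877, 0.2065]
orientation: [-0.097, 0.995, -0.001, -0.003]
wrist_force: [-0.5, -0.5, -1.0]
width: 0.0589
(array([0.41243375, 0.18773172, 0.20649292]), np.float64(-168.9158548531623))
```

View pics/wrist4.png

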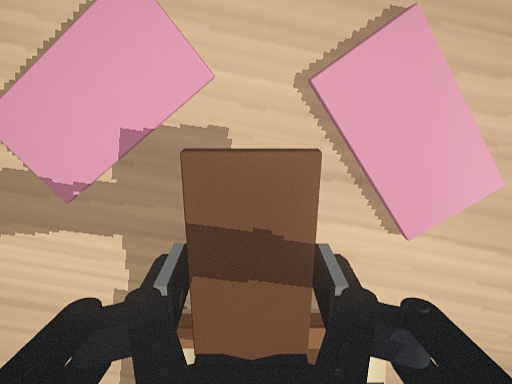

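View pics/side8.png

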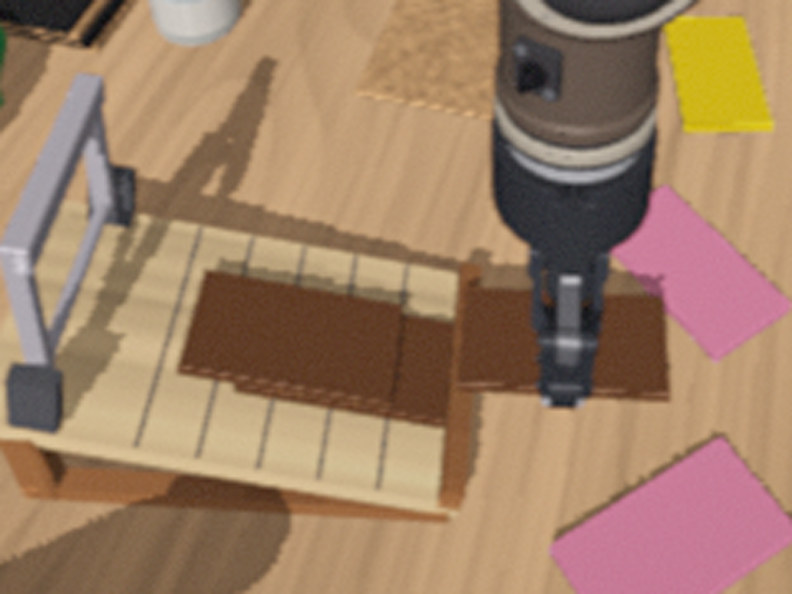

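The blank is held level, its uphill end over the lip's outer half (side crop ~(462,350)), and the pink pieces are clear. I'll press down on the lip to pitch it.

```bash
python3 -m inch '{"grip": [0.1,0.1,0.1,0.1], "translation": [[0,0,0.003],[0,0,0.003],[0,0,0.003],[0,0,0]], "spin": [-0.3,0,0,0]}'
python3 -m inch '{"grip": [0.1,0.1,0.1], "translation": [[0,0,0.003],[0,0,0.003],[0,0,0]], "spin": [0,0,0]}'
python3 - <<'E'
from plan import *
from meas import *
print(st()[1:]); wrist("wrist5")
c=imaging.capture("side"); np.savez("side9.npz",**c); cv2.imwrite("pics/side9.png",cv2.resize(c["color"][200:380,120:360],None,fx=3.3,fy=3.3,interpolation=2))
E
```

```text
clock: 12.35
tcp_pos: [0.4139, 0.1889, 0.2001]
orientation: [-0.1, 0.995, 0.0, 0.0]
wrist_force: [-0.7, 0.0, 2.6]
width: 0.0595
clock: 12.65
tcp_pos: [0.4137, 0.1888, 0.1936]
orientation: [-0.1, 0.995, -0.0, -0.0]
wrist_force: [-0.8, -1.0, 2.7]
width: 0.0592
(array([0.41365015, 0.18880455, 0.19364224]), np.float64(-168.49906595032502))
```

View pics/wrist5.png

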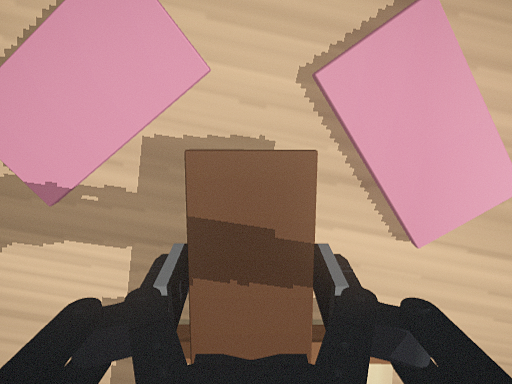

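View pics/side9.png

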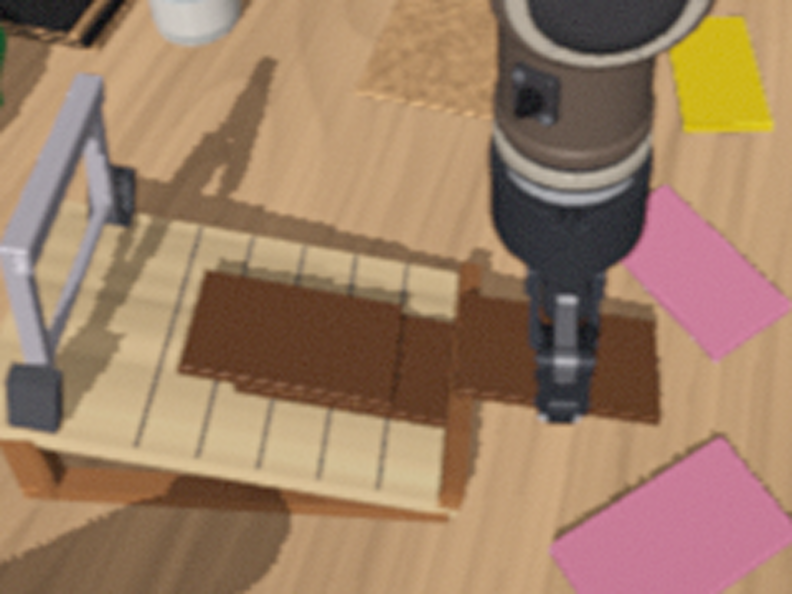

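It is pivoting in the grip at ~3 N. I'll measure its pitch by plane fit.

```bash
cat > pitch.py <<'E'
from board import *
def pitch(f,box=(200,165,305,350)):
    c=dict(np.load(f)); P=pts(c); b=c["color"].astype(int)
    m=np.zeros(b.shape[:2],bool); m[box[1]:box[3],box[0]:box[2]]=1; m&=(b[...,2]-b[...,0]>22)&(b[...,2]<150)&(b[...,1]<115)
    A=P[m]; A=A[abs(A[:,2]-np.median(A[:,2]))<.03]
    for _ in range(5):
        co=np.linalg.lstsq(np.c_[A[:,:2],np.ones(len(A))],A[:,2],rcond=None)[0]; r=A[:,2]-np.c_[A[:,:2],np.ones(len(A))]@co; A=A[abs(r)<2.5*max(r.std(),.0004)]
    g=np.array([np.cos(np.radians(11.4)),np.sin(np.radians(11.4))])
    h=np.array([-g[1],g[0]])
    print(f,"pitch",np.degrees(np.arctan(co[:2]@g)),"roll",np.degrees(np.arctan(co[:2]@h)),len(A),r.std())
    return co,A
E
python3 - <<'E'
from pitch import *
for f in ["wrist4.npz","wrist5.npz"]: pitch(f)
E
```

```text
wrist4.npz pitch -0.40067670203013006 roll 0.029869106652337878 18911 0.0005144585196596462
wrist5.npz pitch 9.728888807423793 roll 0.05491931239157898 18980 0.0005656429923617129
```

```bash
python3 -m inch '{"grip": [0.1,0.1,0.1], "translation": [[0,0,0.002],[0,0,0.0012],[0,0,0]], "spin": [0,0,0]}'
python3 - <<'E'
from plan import *
from meas import *
print(st()[1:]); wrist("wrist6")
from pitch import *
pitch("wrist6.npz")
E
```

```text
clock: 13.05
tcp_pos: [0.4137, 0.1888, 0.1906]
orientation: [-0.1, 0.995, -0.0, -0.0]
wrist_force: [-1.1, -0.3, 2.7]
width: 0.0591
(array([0.41369426, 0.18881248, 0.19058709]), np.float64(-168.4903489523653))
wrist6.npz pitch 12.87297162410403 roll 0.05729768860620265 18937 0.0005804567078830791
```

```bash
python3 -m inch '{"grip": [0.1,0.1,0.1], "translation": [[0,0,-0.035],[0,0,-0.045],[0,0,0]], "spin": [0,0,0]}'
python3 -m inch '{"grip": [0.1], "translation": [[0,0,0]], "spin": [0]}'
cat > held.py <<'E'
from pitch import *
from plan import st
def held(name):
    s,p,t=st(); c=wrist(name); co,A=pitch(name+".npz")
    n=np.array([-co[0],-co[1],1]); d=co[2]/np.linalg.norm(n); n/=np.linalg.norm(n)
    b=cv2.GaussianBlur(c["color"],(3,3),0).astype(int); m=(b[...,2]<150)&(b[...,2]-b[...,0]>22)&(b[...,1]<115)
    E=[]
    for u in range(205,300,3):
        w=np.where(m[130:200,u])[0]; E.append([u,130+w.min()-.5])
    E=np.array(E,float); # robust
    k=np.polyfit(E[:,0],E[:,1],1); r=E[:,1]-np.polyval(k,E[:,0]); E=E[abs(r)<1.5]
    def side(cols,hi):
        o=[]
        for v in range(170,220,3):
            w=np.where(m[v,cols[0]:cols[1]])[0]+cols[0]; o.append([w.max()+.5 if hi else w.min()-.5,v])
        return np.array(o,float)
    W=onplane(c,E,n,d); L=onplane(c,side((178,250),0),n,d); Rr=onplane(c,side((250,330),1),n,d)
    a=np.radians(11.4); B=np.array([[np.cos(a),np.sin(a),0],[-np.sin(a),np.cos(a),0],[0,0,1]])
    f=lambda X:(X@B.T).mean(0)
    print("tcp uvz",B@p,"th",t); print("low edge uvz",f(W)," yaw of edge",np.degrees(np.arctan2(*(np.polyfit(W[:,1],W[:,0],1)[0],1))))
    print("side v",f(L)[1],f(Rr)[1])
    pit=np.arctan(co[:2]@B[0,:2]); lo=f(W); ctr=np.array([lo[0]+.055*np.cos(pit)+.004*np.sin(pit),(f(L)[1]+f(Rr)[1])/2,lo[2]+.055*np.sin(pit)-.004*np.cos(pit)])
    print("blank centre rel tcp uvz",ctr-B@p)
E
python3 - <<'E'
from held import *
held("wrist7")
E
```

```text
clock: 13.4
tcp_pos: [0.4167, 0.19, 0.2758]
orientation: [-0.1, 0.995, 0.002, 0.006]
wrist_force: [1.4, 0.9, -0.5]
width: 0.0595
clock: 13.5
tcp_pos: [0.4142, 0.1891, 0.2717]
orientation: [-0.1, 0.995, 0.0, 0.002]
wrist_force: [-0.9, 0.1, -0.6]
width: 0.059
wrist7.npz pitch 11.831043725495046 roll 0.06495183706249501 18978 0.0005827880319038175
tcp uvz [0.44343232 0.10346508 0.2716665 ] th -168.50104456486667
low edge uvz [0.39096292 0.10426102 0.09725734]  yaw of edge -10.65588781628813
side v 0.07420430077138054 0.13347545694332302
blank centre rel tcp uvz [ 0.00218231  0.0003748  -0.16704774]
```

View pics/wrist7.png

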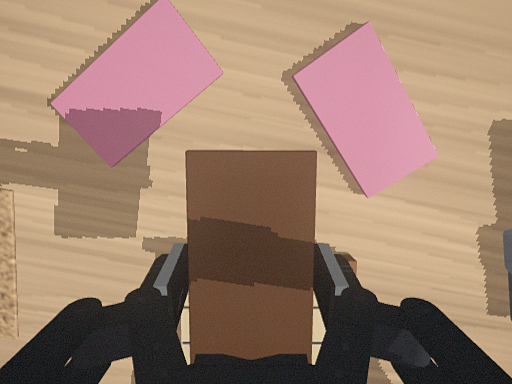

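Run:
```python
from held import *
import held as H
data={"wrist4":([0.41243375,0.18773172,0.20649292]),"wrist5":[0.41365015,0.18880455,0.19364224],"wrist6":[0.41369426,0.18881248,0.19058709]}
for k,p in data.items():
    H.st=lambda p=p:(None,np.array(p),0); H.wrist=lambda n:dict(np.load(n+".npz")); held(k)
```

```text
wrist4.npz pitch -0.40067670203013006 roll 0.029869106652337878 18911 0.0005144585196596462
tcp uvz [0.44140347 0.10250744 0.20649292] th 0
low edge uvz [0.38460989 0.10340106 0.04342573]  yaw of edge -10.364417369503581
side v 0.07291651677501416 0.13242955606529497
blank centre rel tcp uvz [-1.82289402e-03  1.65600850e-04 -1.67451706e-01]
wrist5.npz pitch 9.728888807423793 roll 0.05491931239157898 18980 0.0005656429923617129
tcp uvz [0.44280792 0.10331867 0.19364224] th 0
low edge uvz [0.38886656 0.10398869 0.02107429]  yaw of edge -10.794685236397589
side v 0.07355643315577286 0.13319272757654158
blank centre rel tcp uvz [ 9.43594255e-04  5.59108602e-05 -1.67216176e-01]
wrist6.npz pitch 12.87297162410403 roll 0.05729768860620265 18937 0.0005804567078830791
tcp uvz [0.44285273 0.10331772 0.19058709] th 0
low edge uvz [0.38948807 0.10399516 0.01508961]  yaw of edge -10.521816818053882
side v 0.07354703414014807 0.13322430025393905
blank centre rel tcp uvz [ 1.14415500e-03  6.79428059e-05 -1.67143484e-01]
```

Run:
```python
from plan import *
plan([.5743,.2330,.264],191.4,4,.1)
```

```text
clock 13.55 p [0.4133 0.1888 0.2703] th -168.5 F [ 0.43 -0.1  -0.73] w 0.0594
{"grip": [0.1, 0.1, 0.1, 0.1], "translation": [[-0.0416, 0.0028, 0.0016], [-0.0416, 0.0028, 0.0016], [-0.0416, 0.0028, 0.0016], [-0.0416, 0.0029, 0.0016]], "spin": [0.026, 0.026, 0.026, 0.026]}
```

```bash
python3 -m inch '{"grip": [0.1,0.1,0.1,0.1,0.1,0.1,0.1,0.1], "translation": [[-0.0416,0.0028,0.0016],[-0.0416,0.0028,0.0016],[-0.0416,0.0028,0.0016],[-0.03,0.002,0.0016],[-0.0116,0.0008,0],[0,0,0],[0,0,0],[0,0,0]], "spin": [0.1,0,0,0,0,0,0,0]}'
python3 - <<'E'
from held import *
held("wrist8")
c=imaging.capture("side"); np.savez("side10.npz",**c); cv2.imwrite("pics/side10.png",cv2.resize(c["color"][180:370,90:330],None,fx=3.2,fy=3.1,interpolation=2))
E
```

```text
clock: 14.35
tcp_pos: [0.5727, 0.2323, 0.2632]
orientation: [-0.099, 0.995, -0.0, -0.002]
wrist_force: [-0.1, -0.4, -0.3]
width: 0.0588
wrist8.npz pitch 11.439713064232397 roll -0.010283064821461307 18993 0.0005875164211675194
tcp uvz [0.60735558 0.11454224 0.26319157] th -168.58863431186143
low edge uvz [0.54473769 0.11524822 0.08727618]  yaw of edge -11.41147854939448
side v 0.08502548163072128 0.14431956661081025
blank centre rel tcp uvz [-7.91717357e-03  1.30288368e-04 -1.68927399e-01]
```

View pics/wrist8.png

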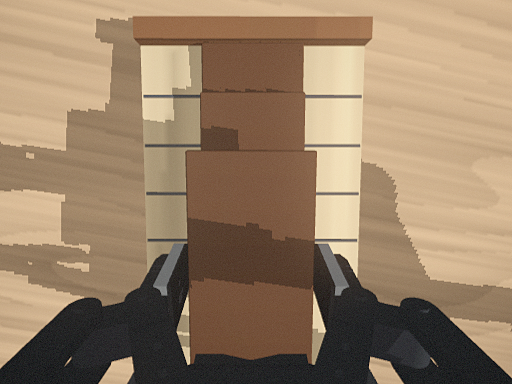

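View pics/side10.png

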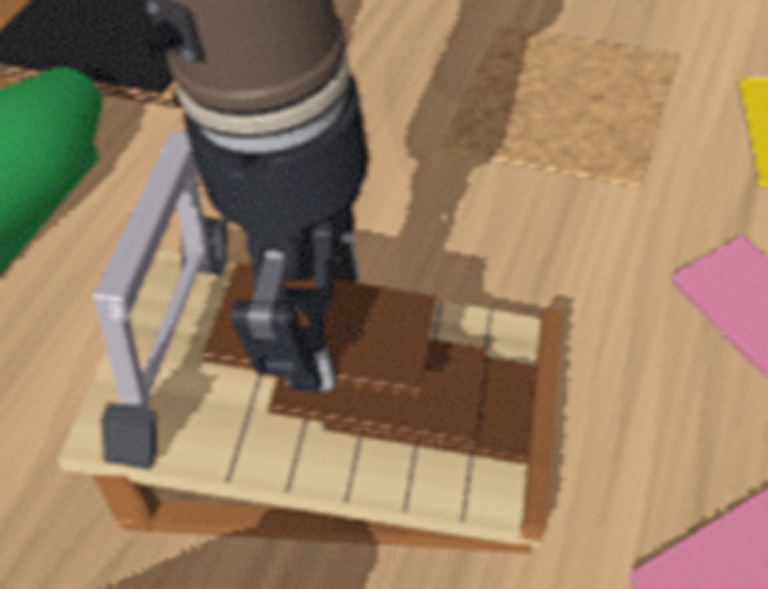

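The held blank is parallel over the courses, with lines s=30/60/90/120 at rows 96/145/193/240, course 2's low edge at row ~92 and the blank's low edge at row ~151. I'll measure all of these in this one image.

Run:
```python
from board import *
c=dict(np.load("wrist8.npz")); g=cv2.GaussianBlur(cv2.cvtColor(c["color"],cv2.COLOR_BGR2GRAY),(1,5),0).astype(float)
a=np.radians(11.4); B=np.array([[np.cos(a),np.sin(a),0],[-np.sin(a),np.cos(a),0],[0,0,1]])
t=np.radians(13)
def z(s,n): return .022+s*np.sin(t)+n*np.cos(t)
def x(s,n): return s*np.cos(t)-n*np.sin(t)
for s,r in((.03,96),(.06,145),(.09,193),(.12,240)):
    o=[]
    for cols in((150,185),(320,355)):
        rr=r-5+np.argmin(g[r-5:r+6,cols[0]:cols[1]].mean(1)); 
        w=g[rr-2:rr+3,cols[0]:cols[1]].mean(1); w=w.max()-w; rr=(w*np.arange(rr-2,rr+3)).sum()/w.sum()
        o.append(B@ray(c,np.mean(cols),rr,z(s,0)))
    m=np.mean(o,0); print("line",s,"u0 =",(m[0]-x(s,0)).round(4),"yaw off",np.degrees(np.arctan2(o[1][0]-o[0][0],abs(o[1][1]-o[0][1]))).round(2))
print("col gray", [round(v) for v in g[86:98,205:298].mean(1)], [round(v) for v in g[145:158,205:298].mean(1)])
print("L/R row120", [round(v) for v in g[112:118,196:206].mean(0)],[round(v) for v in g[112:118,299:310].mean(0)])
print("L/R row180", [round(v) for v in g[165:175,182:192].mean(0)],[round(v) for v in g[165:175,311:321].mean(0)])
w=B@ray(c,252,92.5,z(.03,.016)); print("c2 low u0",w[0]-x(.03,.016))
for r,(l,rt),zz in ((115,(201,304.7),z(.045,.016)),):
    print("c2 v",(B@ray(c,l,r,zz))[1],(B@ray(c,rt,r,zz))[1])
```

```text
line 0.03 u0 = 0.5026 yaw off 0.07
line 0.06 u0 = 0.5024 yaw off -0.01
line 0.09 u0 = 0.5023 yaw off 0.01
line 0.12 u0 = 0.502 yaw off 0.06
col gray [95, 95, 92, 87, 82, 79, 84, 93, 98, 99, 99, 99] [88, 88, 88, 86, 83, 82, 88, 95, 99, 99, 99, 99, 99]
L/R row120 [152, 152, 153, 162, 90, 90, 99, 98, 98, 100] [105, 105, 104, 107, 103, 94, 214, 210, 208, 207, 207]
L/R row180 [146, 149, 152, 129, 72, 98, 98, 100, 97, 99] [109, 111, 109, 108, 102, 151, 220, 217, 214, 214]
c2 low u0 0.5039091267171005
c2 v 0.08689063652537103 0.14538489353506892
```

Run:
```python
from pitch import *
co,A=pitch("wrist8.npz"); c=dict(np.load("wrist8.npz"))
n=np.array([-co[0],-co[1],1]); d=co[2]/np.linalg.norm(n); n/=np.linalg.norm(n)
a=np.radians(11.4); B=np.array([[np.cos(a),np.sin(a),0],[-np.sin(a),np.cos(a),0],[0,0,1]])
w=onplane(c,[[250,150.6],[185.6,170],[316.2,170]],n,d)@B.T; print(w)
print("low edge rel tcp", w[0]-B@np.array([0.5727,0.2323,0.2632]), "vmid",w[1:,1].mean())
from plan import *
s,p,th=st(); print(B@p,th)
for u in(.6086,): 
    X=B.T@np.array([u,.1153,.2415]); print(X); plan(X,191.4,3,.1)
```

```text
wrist8.npz pitch 11.439713064232397 roll -0.010283064821461307 18993 0.0005875164211675194
[[0.55394407 0.1145737  0.08913928]
 [0.5625369  0.08525119 0.09088336]
 [0.56253133 0.1447256  0.09087156]]
low edge rel tcp [-5.33730292e-02  5.50633001e-05 -1.74060721e-01] vmid 0.11498839491608553
[0.60788293 0.11460934 0.2639974 ] -168.5860109979411
[0.57380315 0.23331952 0.2415    ]
clock 14.45 p [0.5732 0.2325 0.264 ] th -168.59 F [ 0.92  0.15 -0.49] w 0.0591
{"grip": [0.1, 0.1, 0.1], "translation": [[-0.0002, 0.0002, 0.0075], [-0.0002, 0.0002, 0.0075], [-0.0002, 0.0002, 0.0075]], "spin": [0.005, 0.005, 0.005]}
```

```bash
python3 -m inch '{"grip": [0.1,0.1,0.1,0.1,0.1], "translation": [[-0.0006,0.0004,0.009],[-0.0005,0.0003,0.009],[0,0,0.006],[0,0,0],[0,0,0]], "spin": [0,0,0,0,0]}'
python3 - <<'E'
from held import *
a=np.radians(11.4); B=np.array([[np.cos(a),np.sin(a),0],[-np.sin(a),np.cos(a),0],[0,0,1]])
s,p,t=st(); print(B@p,t,s["wrist_force"]); wrist("wrist9"); pitch("wrist9.npz")
s,p,t=st(); print(B@p,t,s["wrist_force"])
c=imaging.capture("side"); np.savez("side11.npz",**c); cv2.imwrite("pics/side11.png",cv2.resize(c["color"][230:350,140:280],None,fx=5,fy=5,interpolation=2))
E
```

```text
clock: 14.95
tcp_pos: [0.5753, 0.2336, 0.2397]
orientation: [-0.099, 0.995, -0.0, -0.0]
wrist_force: [-1.3, 0.5, -1.2]
width: 0.0596
[0.61014692 0.11526635 0.23968929] -168.59998688222524 [-1.28069225  0.51294824 -1.19395794]
wrist9.npz pitch 11.587865228630042 roll 0.028715445480050714 18997 0.0005824480201740231
[0.6104087  0.11529469 0.24014308] -168.59944518651224 [ 1.1591691  0.3594254 -0.9670291]
```

View pics/wrist9.png

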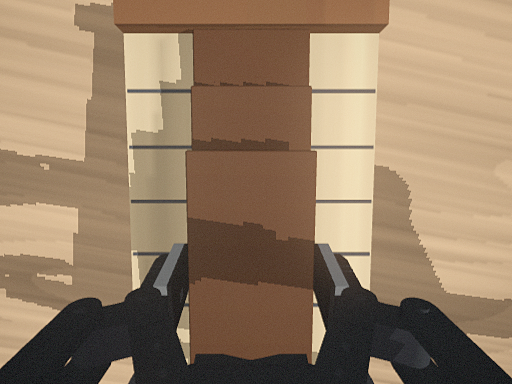

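View pics/side11.png

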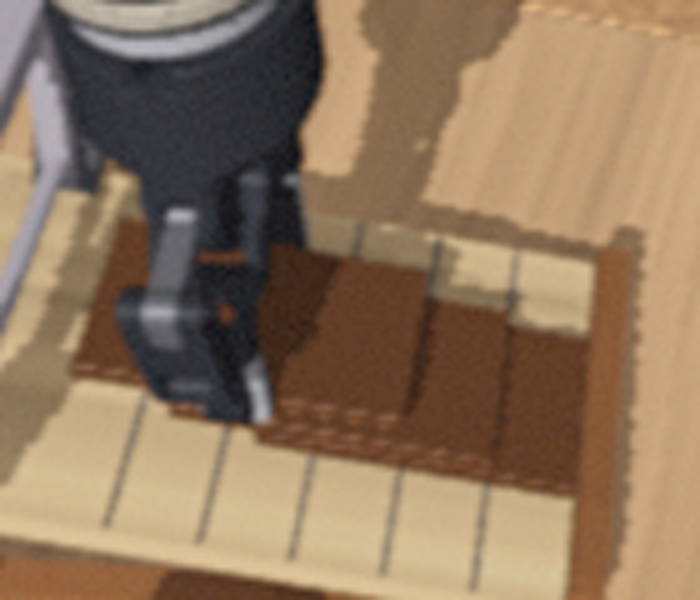

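```bash
python3 -m inch '{"grip": [0.1,0.1,0.1,0.1], "translation": [[0.0008,0,0.002],[0,0,0.002],[0,0,0],[0,0,0]], "spin": [0,0,0,0]}'
python3 -m inch '{"grip": [0.1,0.1], "translation": [[0,0,0.001],[0,0,0]], "spin": [0,0]}'
python3 - <<'E'
from held import *
a=np.radians(11.4); B=np.array([[np.cos(a),np.sin(a),0],[-np.sin(a),np.cos(a),0],[0,0,1]])
s,p,t=st(); print(B@p,t,s["wrist_force"]); wrist("wrist10"); pitch("wrist10.npz")
c=imaging.capture("side"); np.savez("side12.npz",**c); cv2.imwrite("pics/side12.png",cv2.resize(c["color"][230:350,140:280],None,fx=5,fy=5,interpolation=2))
E
```

```text
clock: 15.45
tcp_pos: [0.5747, 0.2335, 0.2362]
orientation: [-0.099, 0.995, -0.0, -0.0]
wrist_force: [0.2, 0.4, -0.5]
width: 0.0589
clock: 15.65
tcp_pos: [0.5747, 0.2335, 0.2352]
orientation: [-0.099, 0.995, -0.0, -0.0]
wrist_force: [0.3, -0.7, -1.2]
width: 0.0595
[0.60951701 0.11528034 0.23518753] -168.59919342941836 [ 0.33630552 -0.67091283 -1.15842707]
wrist10.npz pitch 11.629737033562826 roll 0.05586294859131312 19000 0.0005807156717749715
```

View pics/side12.png

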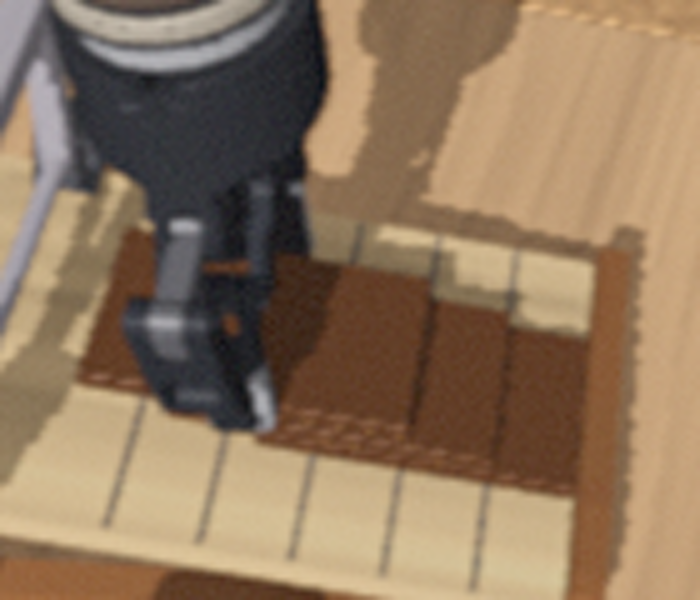

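```bash
python3 -m inch '{"grip": [0.1,0.1], "translation": [[0,0,0.001],[0,0,0]], "spin": [0,0]}'
python3 -m inch '{"grip": [0.1,0.1], "translation": [[0,0,0.001],[0,0,0]], "spin": [0,0]}'
python3 - <<'E'
from held import *
wrist("wrist11"); pitch("wrist11.npz")
for i in range(1): s=manip.read_state(); print(s["wrist_force"],s["moment"])
E
```

```text
clock: 15.95
tcp_pos: [0.5746, 0.2335, 0.2341]
orientation: [-0.099, 0.995, -0.0, -0.0]
wrist_force: [-0.0, 0.1, -2.0]
width: 0.0595
clock: 16.15
tcp_pos: [0.5748, 0.2335, 0.2333]
orientation: [-0.099, 0.995, 0.0, 0.0]
wrist_force: [-0.2, 0.5, 0.3]
width: 0.0598
wrist11.npz pitch 11.767589498892361 roll 0.03521117502609127 18978 0.0005828244353592743
[0.05467249 0.84176776 0.01977615] [ 0.0128478  -0.01359259  0.02669313]
```

```bash
python3 -m inch '{"grip": [0.1,0.1], "translation": [[0,0,0.0008],[0,0,0]], "spin": [0,0]}'
python3 - <<'E'
from held import *
a=np.radians(11.4); B=np.array([[np.cos(a),np.sin(a),0],[-np.sin(a),np.cos(a),0],[0,0,1]])
wrist("wrist12"); pitch("wrist12.npz")
s=manip.read_state(); print(s["wrist_force"],s["moment"],B@s["tcp_pos"])
c=imaging.capture("side"); np.savez("side13.npz",**c); cv2.imwrite("pics/side13.png",cv2.resize(c["color"][230:350,140:280],None,fx=5,fy=5,interpolation=2))
E
```

```text
clock: 16.4
tcp_pos: [0.575, 0.2335, 0.2331]
orientation: [-0.099, 0.995, 0.0, 0.0]
wrist_force: [-0.6, -0.8, 2.5]
width: 0.0592
wrist12.npz pitch 11.633976803900596 roll 0.05158041002213958 18944 0.0005789158943182376
[-0.51197846 -0.57633023  4.0385632 ] [-0.05241897  0.14799168  0.00049587] [0.60978621 0.11528545 0.23306738]
```

View pics/side13.png

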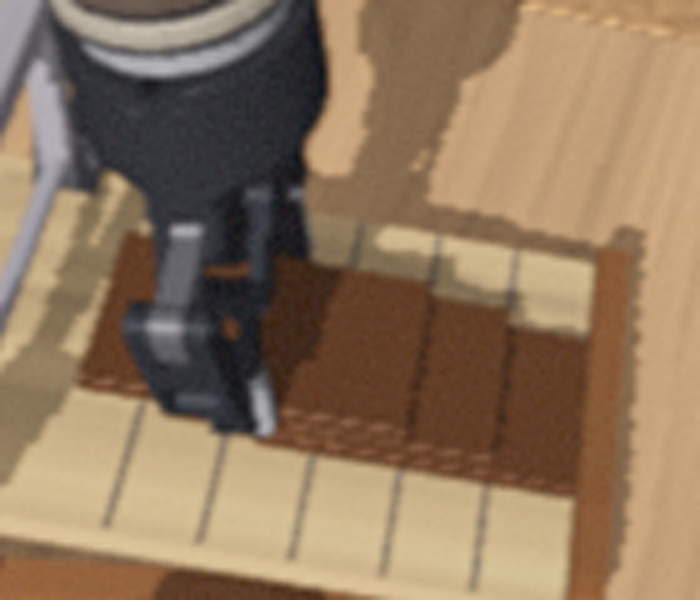

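View pics/wrist12.png

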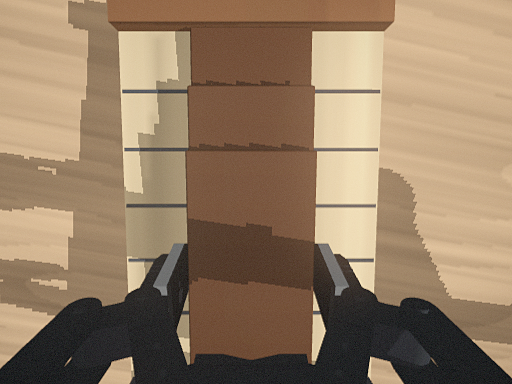

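```bash
cat > chk.py <<'E'
from board import *
t13=np.radians(13); Z=lambda s,n:.022+s*np.sin(t13)+n*np.cos(t13); X=lambda s,n:s*np.cos(t13)-n*np.sin(t13)
a=np.radians(11.4); B=np.array([[np.cos(a),np.sin(a),0],[-np.sin(a),np.cos(a),0],[0,0,1]])
NB=B.T@np.array([-np.sin(t13),0,np.cos(t13)])
def sv(c,uv,n,u0=.5027):
    # cast to plane parallel to deck at height n; returns s,v
    o=B.T@np.array([u0,0,.022]); p=onplane(c,uv,NB,NB@o+n)@B.T
    return np.c_[(p[:,0]-u0+n*np.sin(t13))/np.cos(t13),p[:,1]]*1000
E
python3 - <<'E'
from chk import *
c=dict(np.load("wrist12.npz")); g=cv2.cvtColor(c["color"],cv2.COLOR_BGR2GRAY).astype(float)
for r0 in (80,145): print(r0,[round(v) for v in g[r0:r0+12,200:285].mean(1)], [round(v) for v in g[r0:r0+12,297:308].mean(1)])
for r0 in (86,144,200): print("line",r0,[round(v) for v in g[r0:r0+11,325:370].mean(1)])
for nm,uv,n in (("s30",(252,91.3),0),("s60",(252,149.5),0),("s90",(252,205.5),0),("s120",(252,259.7),0),("c2",(252,85.5),16),("blank",(252,150.3),24)):
    print(nm,sv(c,[uv],n/1000).round(2))
for r,n in((120,16),(170,24),(230,24)):
    print(r,[int(v) for v in g[r-2:r+3,180:195].mean(0)],[int(v) for v in g[r-2:r+3,308:322].mean(0)])
E
```

```text
80 [90, 85, 79, 73, 63, 66, 87, 97, 95, 95, 95, 95] [99, 98, 99, 100, 95, 87, 96, 104, 104, 103, 103, 104]
145 [80, 74, 71, 72, 67, 68, 86, 97, 97, 96, 97, 97] [104, 96, 85, 82, 81, 81, 94, 104, 106, 105, 104, 105]
line 86 [216, 219, 214, 175, 108, 114, 104, 183, 225, 217, 216]
line 144 [218, 219, 224, 205, 129, 115, 108, 187, 227, 220, 218]
line 200 [218, 219, 223, 210, 153, 110, 108, 165, 215, 222, 219]
s30 [[ 30.05 116.42]]
s60 [[ 59.91 116.43]]
s90 [[ 89.62 116.44]]
s120 [[119.32 116.45]]
c2 [[ 30.83 116.34]]
blank [[ 61.15 116.3 ]]
120 [153, 151, 150, 150, 151, 152, 153, 161, 74, 90, 95, 96, 95, 97, 93] [104, 106, 106, 106, 105, 95, 180, 209, 206, 205, 205, 205, 205, 206]
170 [151, 152, 153, 152, 157, 133, 74, 99, 99, 98, 99, 98, 97, 99, 96] [106, 106, 107, 107, 109, 109, 105, 100, 151, 211, 209, 206, 206, 208]
230 [150, 151, 151, 153, 152, 153, 162, 73, 64, 70, 71, 70, 73, 68, 71] [102, 102, 101, 106, 102, 100, 91, 213, 208, 206, 206, 206, 207, 208]
```

Run:
```python
from chk import *
c=dict(np.load("wrist12.npz"))
print(sv(c,[(187.6,120),(313.7,120)],.016)); print(sv(c,[(185.6,170),(316.1,170)],.024),sv(c,[(186.6,230),(314.7,230)],.024))
```

```text
[[ 46.68846224  85.9625427 ]
 [ 46.68813366 145.45603674]]
[[ 70.01179249  86.19242441]
 [ 70.02085548 145.38478131]] [[ 97.65859365  86.12165797]
 [ 97.6792789  145.2676666 ]]
```

Margin and sides are within about 0.3 mm of course 2, so I'm releasing gently.

```bash
python3 -m inch '{"grip": [0.1,0.42,0.5,0.6,0.8,1], "translation": [[0,0,-0.0005],[0,0,0],[0,0,0],[0,0,0],[0,0,0],[0,0,0]], "spin": [0,0,0,0,0,0]}'
python3 - <<'E'
from held import *
wrist("wrist13"); pitch("wrist13.npz")
c=imaging.capture("side"); np.savez("side14.npz",**c); cv2.imwrite("pics/side14.png",cv2.resize(c["color"][230:350,140:280],None,fx=5,fy=5,interpolation=2))
E
```

```text
clock: 17.1
tcp_pos: [0.5747, 0.2335, 0.2328]
orientation: [-0.099, 0.995, -0.0, -0.0]
wrist_force: [-0.3, 0.5, -0.2]
width: 0.0853
wrist13.npz pitch 12.896137127794434 roll 0.03895373804527489 18998 0.0005927797557634592
```

View pics/side14.png

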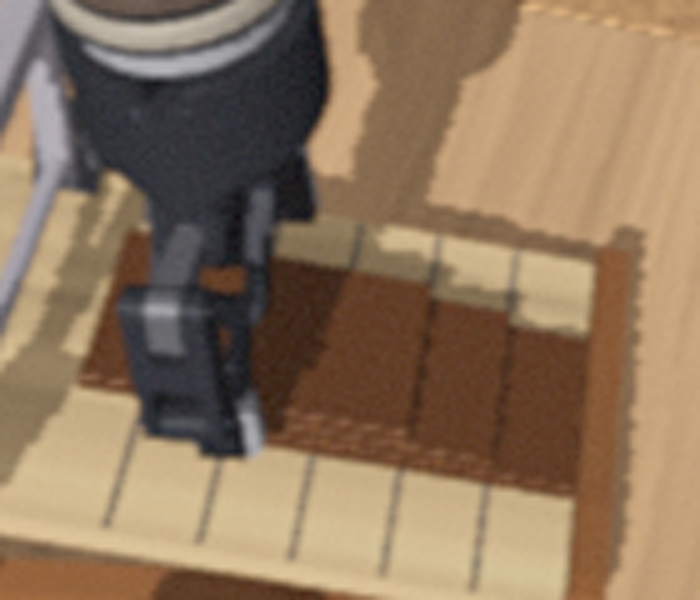

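View pics/wrist13.png

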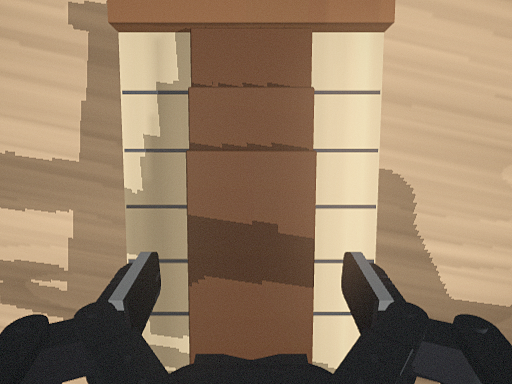

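The blank settled to 12.9°, parallel with the courses. I'll raise the tool straight up and check the placing and the bail.

```bash
python3 -m inch '{"grip": [1,1,1,1,1,1,1], "translation": [[0,0,-0.03],[0,0,-0.045],[0,0,-0.045],[0,0,-0.045],[0,0,-0.01],[0,0,0],[0,0,0]], "spin": [0,0,0,0,0,0,0]}'
python3 - <<'E'
from chk import *
c=wrist("wrist14")
P=pts(c); b=c["color"].astype(int); Q=P@B.T
m=(Q[...,2]>.12)&(Q[...,2]<.25)&(abs(Q[...,1]-.115)<.09)&(Q[...,0]>.6)&(Q[...,0]<.8)
print(m.sum(), np.percentile(Q[m],[2,50,98],axis=0) if m.sum() else "")
s=imaging.capture("side"); np.savez("side15.npz",**s); cv2.imwrite("pics/side15.png",cv2.resize(s["color"][200:370,90:300],None,fx=3.6,fy=3.5,interpolation=2))
Q=pts(s)@B.T
m=(Q[...,2]>.10)&(Q[...,2]<.25)&(abs(Q[...,1]-.115)<.07)&(Q[...,0]>.62)&(Q[...,0]<.76)&(abs(np.array(s["color"]).astype(int)[...,2]-np.array(s["color"]).astype(int)[...,0])<40)
for zz in np.arange(.1,.21,.01):
    k=m&(Q[...,2]>=zz)&(Q[...,2]<zz+.01)
    if k.sum()>3: print(round(zz,3),k.sum(),np.percentile(Q[...,0][k],[5,50,95]).round(4),np.percentile(Q[...,1][k],[5,95]).round(4))
E
```

```text
clock: 17.9
tcp_pos: [0.5742, 0.2333, 0.4066]
orientation: [-0.099, 0.995, -0.0, -0.001]
wrist_force: [-1.4, -0.2, -0.8]
width: 0.085
5291 [[0.60748133 0.06353353 0.12827615]
 [0.67623025 0.11587508 0.18790845]
 [0.68681479 0.167847   0.24824279]]
0.1 321 [0.6778 0.6886 0.6959] [0.0538 0.1829]
0.11 69 [0.6842 0.6882 0.6964] [0.0652 0.1775]
0.12 64 [0.683  0.6869 0.6921] [0.0653 0.1703]
0.13 66 [0.6821 0.6851 0.6918] [0.066  0.1704]
0.14 60 [0.6808 0.6839 0.6894] [0.0645 0.1704]
0.15 55 [0.6796 0.6816 0.6889] [0.0678 0.1705]
0.16 38 [0.6784 0.682  0.6878] [0.165  0.1708]
0.17 108 [0.674  0.6748 0.6848] [0.0911 0.1705]
0.18 351 [0.6731 0.6759 0.6847] [0.0941 0.1697]
0.19 182 [0.6746 0.6815 0.6855] [0.0888 0.1658]
```

View pics/wrist14.png

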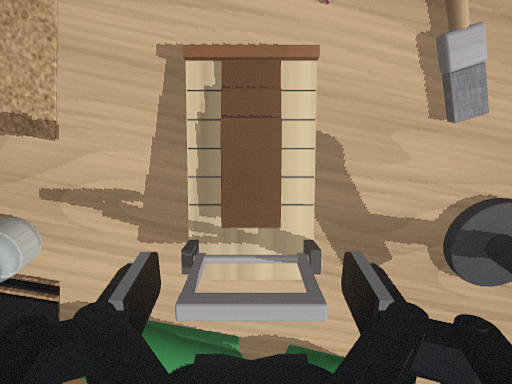

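View pics/side15.png

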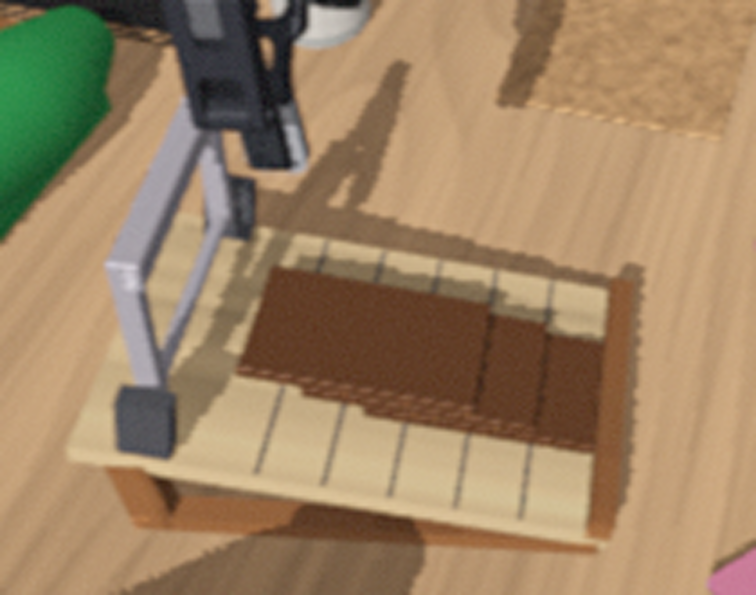

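Third course lies flush and parallel. Next is the bail: its bar is at u≈0.680, z≈0.19, angle ≈1.67. I'll plan an arc for the closed fingertips pushing from its uphill face.

Run:
```python
from chk import *
from plan import *
s,p,th=st(); print((B@p).round(4),th)
hu,hz=.6906,.097
prev=None; W=[]
for be,off in [(82.5,.030),(82.5,.016),(75,.011),(65,.011),(55,.011),(45,.011),(36,.011),(27,.011),(18,.010),(9,.008),(0,.006),(-8,.004)]:
    b_=np.radians(be); F=np.array([hu-.085*np.cos(b_)+.007*np.sin(b_),hz+.085*np.sin(b_)+.007*np.cos(b_)])
    w=np.array([F[0]+off,F[1]+.173-(.012 if be>70 else .008 if be>60 else .003 if be>50 else 0)]); W.append(w)
    print(be,"tcp u,z",w.round(4), "" if prev is None else ("d(tx,tz)",(-(w-prev)).round(4))); prev=w
```

```text
[0.6086 0.1152 0.405 ] -168.6013005993419
82.5 tcp u,z [0.7164 0.3432] 
82.5 tcp u,z [0.7024 0.3432] ('d(tx,tz)', array([ 0.014, -0.   ]))
75 tcp u,z [0.6864 0.3419] ('d(tx,tz)', array([0.0161, 0.0013]))
65 tcp u,z [0.672 0.342] ('d(tx,tz)', array([ 0.0143, -0.0001]))
55 tcp u,z [0.6586 0.3406] ('d(tx,tz)', array([0.0134, 0.0014]))
45 tcp u,z [0.6464 0.3351] ('d(tx,tz)', array([0.0121, 0.0056]))
36 tcp u,z [0.6369 0.3256] ('d(tx,tz)', array([0.0095, 0.0094]))
27 tcp u,z [0.629  0.3148] ('d(tx,tz)', array([0.0079, 0.0108]))
18 tcp u,z [0.6219 0.3029] ('d(tx,tz)', array([0.0071, 0.0119]))
9 tcp u,z [0.6157 0.2902] ('d(tx,tz)', array([0.0062, 0.0127]))
0 tcp u,z [0.6116 0.277 ] ('d(tx,tz)', array([0.0041, 0.0132]))
-8 tcp u,z [0.6095 0.2651] ('d(tx,tz)', array([0.0021, 0.0119]))
```

```bash
python3 -m inch '{"grip": [0,-1,-1,-1,-1,-1,-1,-1,-1], "translation": [[0,0,0],[0,0,0],[-0.036,0,0],[-0.036,0,0],[-0.036,0,0],[-0.003,0,0.03],[0,0,0.032],[0,0,0],[0,0,0]], "spin": [0,0,0,0,0,0,0,0,0]}' 40
python3 - <<'E'
from chk import *
from plan import *
s,p,th=st(); print((B@p).round(4),th,s["wrist_force"],s["width"])
c=imaging.capture("side"); cv2.imwrite("pics/side16.png",cv2.resize(c["color"][170:370,60:300],None,fx=3.2,fy=3,interpolation=2))
E
```

```text
clock: 18.9
tcp_pos: [0.6831, 0.2553, 0.3444]
orientation: [-0.099, 0.995, -0.0, -0.002]
wrist_force: [0.4, -0.4, 0.4]
width: -0.0002
[0.7201 0.1153 0.3444] -168.5993043620081 [ 0.41214496 -0.42708673  0.4175984 ] -0.00018128291976096924
```

View pics/side16.png

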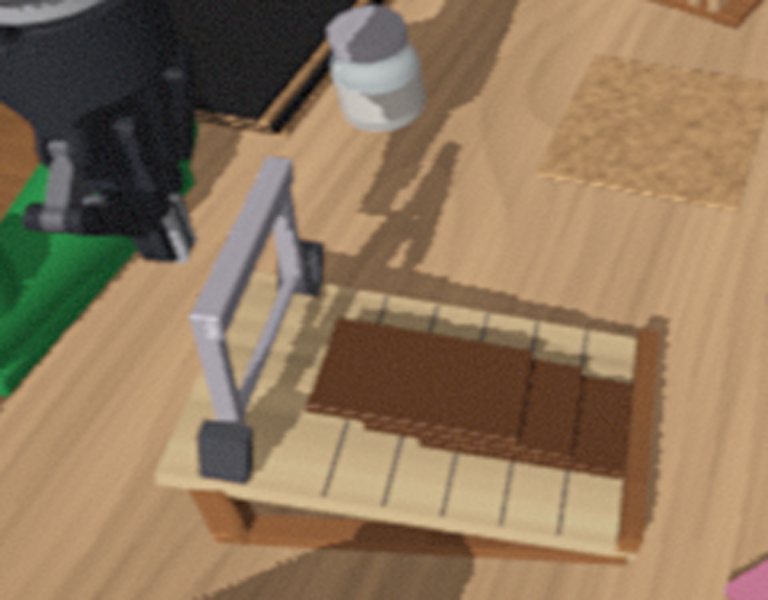

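The fingers are behind the bar (side crop (175,235)), with the bar intact at (245,240). Swinging it over.

```bash
python3 -m inch '{"grip": [-1,-1,-1,-1,-1,-1,-1,-1], "translation": [[0.012,0,0.001],[0.012,0,0],[0.011,0,0.001],[0.012,0,0],[0.0134,0,0.001],[0.012,0,0.0056],[0,0,0],[0,0,0]], "spin": [0,0,0,0,0,0,0,0]}'
python3 - <<'E'
from chk import *
from plan import *
s,p,th=st(); print((B@p).round(4),th,s["wrist_force"])
c=imaging.capture("side"); np.savez("side17.npz",**c); cv2.imwrite("pics/side17.png",cv2.resize(c["color"][170:370,60:300],None,fx=3.2,fy=3,interpolation=2))
E
```

```text
clock: 19.75
tcp_pos: [0.6131, 0.2414, 0.3398]
orientation: [-0.099, 0.995, 0.0, 0.002]
wrist_force: [0.7, 0.3, -0.8]
width: 0.0003
[0.6487 0.1154 0.3398] -168.59017692368616 [ 0.71383596  0.25501772 -0.84300291]
```

View pics/side17.png

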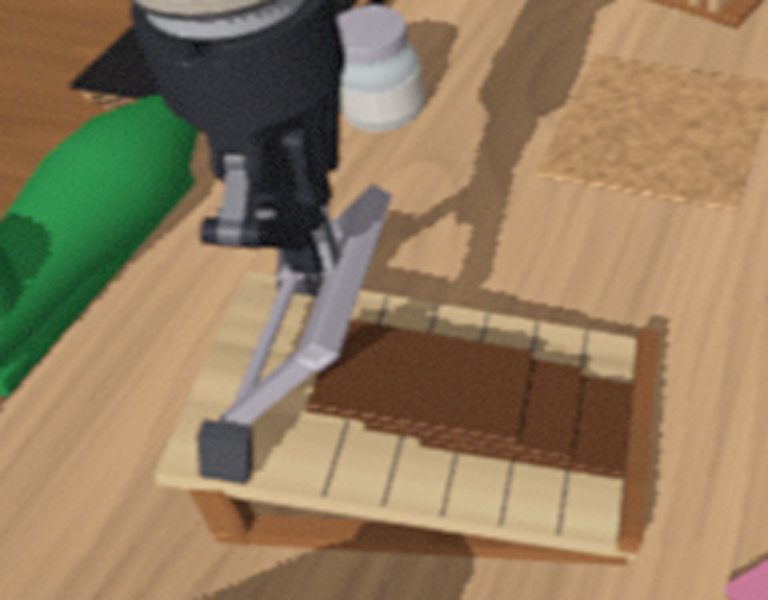

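The bail follows the fingers, now about halfway over (bar at ~(345,270)). Continuing the arc.

```bash
python3 -m inch '{"grip": [-1,-1,-1,-1,-1,-1,-1], "translation": [[0.0115,0,0.008],[0.0085,0,0.0085],[0.0075,0,0.0105],[0.0065,0,0.0115],[0.0045,0,0.012],[0,0,0],[0,0,0]], "spin": [0,0,0,0,0,0,0]}'
python3 - <<'E'
from chk import *
from plan import *
s,p,th=st(); print((B@p).round(4),th,s["wrist_force"])
c=imaging.capture("side"); np.savez("side18.npz",**c); cv2.imwrite("pics/side18.png",cv2.resize(c["color"][170:370,60:300],None,fx=3.2,fy=3,interpolation=2))
E
```

```text
clock: 20.5
tcp_pos: [0.5739, 0.2333, 0.2854]
orientation: [-0.099, 0.995, -0.0, -0.002]
wrist_force: [0.3, -0.5, -0.2]
width: -0.0001
[0.6087 0.1153 0.2854] -168.5945854800341 [ 0.29480901 -0.5281287  -0.20226318]
```

View pics/side18.png

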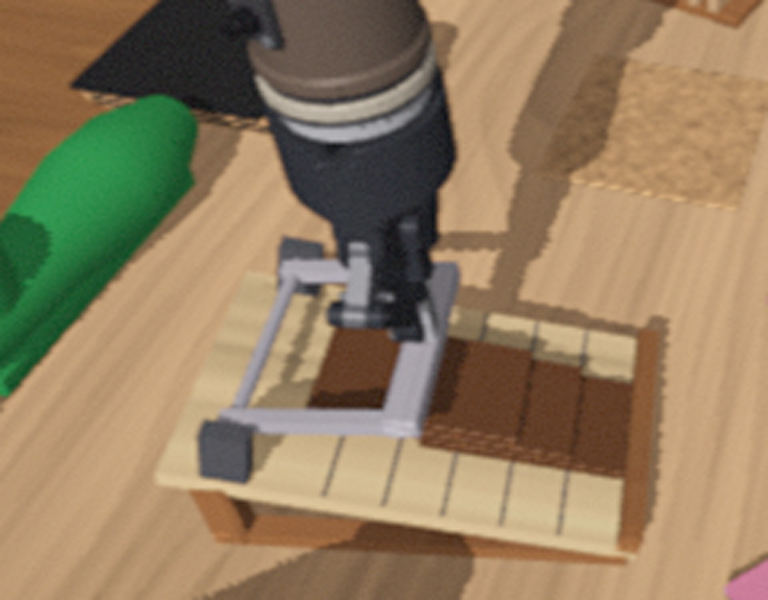

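```bash
python3 -m inch '{"grip": [-1,-1,-1,-1,-1,-1], "translation": [[0.001,0,0.006],[0.001,0,0.006],[0,0,0.006],[0,0,0.004],[0,0,0],[0,0,0]], "spin": [0,0,0,0,0,0]}'
python3 -m inch '{"grip": [-1,-1], "translation": [[0,0,0.002],[0,0,0]], "spin": [0,0]}'
python3 -m inch '{"grip": [-1,-1], "translation": [[0,0,0.001],[0,0,0]], "spin": [0,0]}'
```

```text
clock: 21.15
tcp_pos: [0.5724, 0.233, 0.2642]
orientation: [-0.099, 0.995, -0.0, -0.001]
wrist_force: [-0.2, 0.8, -0.0]
width: -0.0001
clock: 21.35
tcp_pos: [0.5725, 0.233, 0.2625]
orientation: [-0.099, 0.995, -0.0, -0.001]
wrist_force: [-0.4, -1.8, 0.1]
width: 0.0001
clock: 21.55
tcp_pos: [0.5726, 0.233, 0.2617]
orientation: [-0.099, 0.995, -0.0, -0.001]
wrist_force: [-1.0, 0.0, 1.5]
width: -0.0001
```

```bash
for i in 1 2 3; do python3 -m inch '{"grip": [-1,-1], "translation": [[0,0,0.001],[0,0,0]], "spin": [0,0]}' | grep -E 'tcp|force'; done
```

```text
tcp_pos: [0.5727, 0.2331, 0.2607]
wrist_force: [-0.5, -0.4, 0.9]
tcp_pos: [0.5728, 0.2331, 0.2602]
wrist_force: [-1.7, -1.0, 4.1]
tcp_pos: [0.5729, 0.2332, 0.26]
wrist_force: [-4.6, -1.6, 8.2]
```

```bash
for i in 1 2; do python3 -m inch '{"grip": [-1,-1], "translation": [[0,0,0.001],[0,0,0]], "spin": [0,0]}' | grep -E 'tcp|force'; done
```

```text
tcp_pos: [0.573, 0.2332, 0.2599]
wrist_force: [-5.9, -2.3, 12.6]
tcp_pos: [0.573, 0.2332, 0.2598]
wrist_force: [-7.0, -3.0, 15.5]
```

```bash
python3 -m inch '{"grip": [-1,-1,-1], "translation": [[0,0,0.0005],[0,0,0],[0,0,0]], "spin": [0,0,0]}' | grep -E 'tcp|force'
python3 - <<'E'
from chk import *
c=imaging.capture("side"); np.savez("side19.npz",**c); cv2.imwrite("pics/side19.png",cv2.resize(c["color"][170:370,60:300],None,fx=3.2,fy=3,interpolation=2)); print(manip.read_state()["wrist_force"])
E
```

```text
tcp_pos: [0.573, 0.2332, 0.2597]
wrist_force: [-7.0, -2.6, 18.2]
[-7.8659244  -2.4862354  17.40103937]
```

View pics/side19.png

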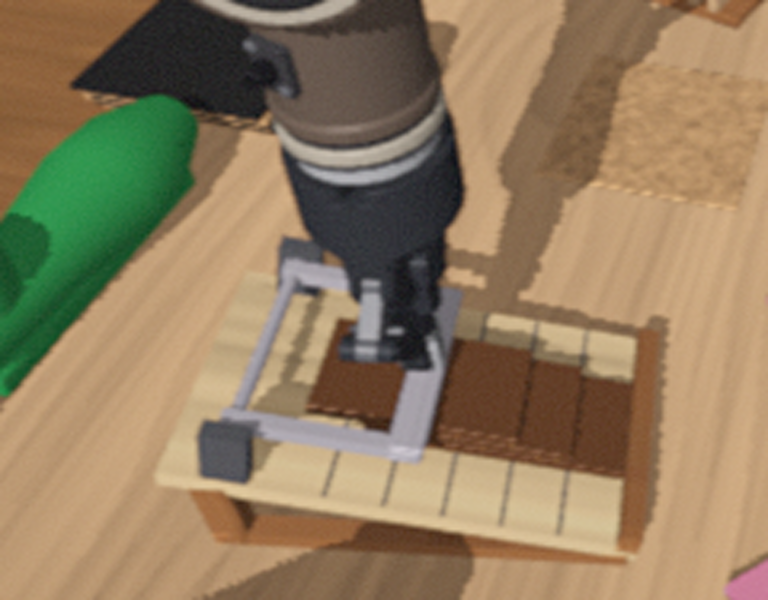

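The bar is down on the blank with ~17–18 N applied, and the arms are parallel to the deck. I'll hold briefly, then lift straight off and check.

```bash
python3 -m inch '{"grip": [-1,-1,-1,-1], "translation": [[0,0,0],[0,0,0],[0,0,0],[0,0,0]], "spin": [0,0,0,0]}' | grep force
python3 -m inch '{"grip": [-1,-1,-1,-1,-1,-1,-1,-1,-1], "translation": [[0,0,-0.003],[0,0,-0.006],[0,0,-0.03],[0,0,-0.045],[0,0,-0.045],[0.02,0,-0.02],[0.03,0,0],[0,0,0],[0,0,0]], "spin": [0,0,0,0,0,0,0,0,0]}'
python3 - <<'E'
from chk import *
c=wrist("wrist20"); s=imaging.capture("side"); np.savez("side20.npz",**s)
t=imaging.capture("top"); np.savez("top20.npz",**t)
cv2.imwrite("pics/side20.png",cv2.resize(s["color"][210:350,90:280],None,fx=4.2,fy=4.2,interpolation=2))
E
```

```text
wrist_force: [-7.1, -1.9, 18.3]
clock: 24.2
tcp_pos: [0.5236, 0.2233, 0.4051]
orientation: [-0.099, 0.995, 0.0, 0.0]
wrist_force: [-0.8, -0.2, 0.3]
width: -0.0
```

View pics/side20.png

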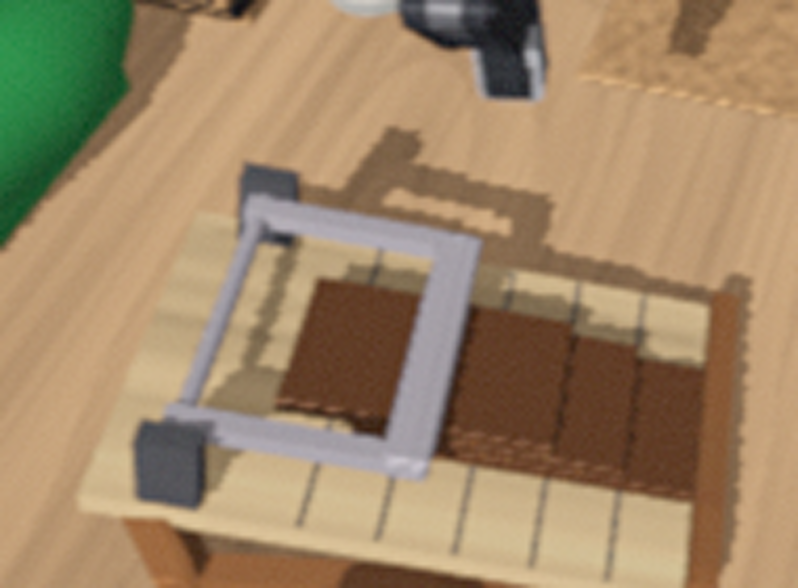

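View pics/wrist20.png

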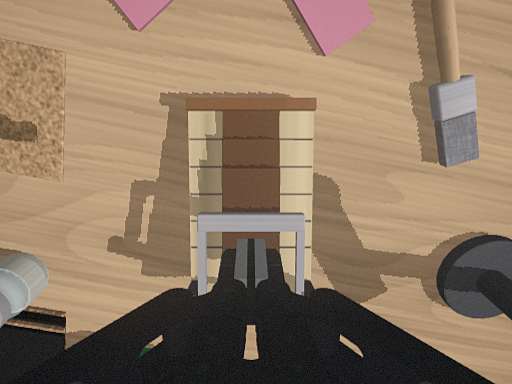

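Run:
```python
from chk import *
for f,rc in (("wrist14",(80,112)),("wrist20",(128,157))):
    c=dict(np.load(f+".npz")); g=cv2.cvtColor(c["color"],cv2.COLOR_BGR2GRAY).astype(float)
    # lit right part columns of course
    for i,r0 in enumerate(rc):
        pr=g[r0:r0+16,228:274].mean(1); k=r0+np.argmin(pr)
        # edge: below min row transition
        hi=pr[min(k-r0+3,15)]; e=k+.5+ (0)
        print(f,"c",i+2,"row",k,[round(x) for x in pr],"s",sv(c,[(252,e+.5)],(.016,.024)[i]).round(1))
    for u in(0,):
        for r in ((95,105),(135,150)) if f=="wrist14" else ((143,155),(170,195)):
            row=cv2.GaussianBlur(g,(3,1),0)[r[0]:r[1]].mean(0); d=np.diff(row[205:300]); l=205+np.argmin(d[:40])+1; rt=205+50+np.argmax(d[50:])+1
            n=.016 if r[0] in(95,143) else .024
            print("  sides px",l,rt,sv(c,[(l-.0,np.mean(r)),(rt,np.mean(r))],n).round(1).tolist())
    for s_,rows in ((30,None),):
        col=g[:,285:300].mean(1); idx=[r for r in range(70,240) if col[r]<col[r-2]-25 and col[r]<col[r+2]-25]; print("  lines",idx,[sv(c,[(292,r)],0).round(1).tolist()[0][0] for r in idx])
c=dict(np.load("wrist20.npz")); Q=pts(c)@B.T; k=Q[215:230,205:235].reshape(-1,3); print("bar top",np.median(k,0), "expected u,z",.5027+X(.115,.038),Z(.115,.038))
s=dict(np.load("side20.npz")); print("side bar", (pts(s)@B.T)[210+int(330/4.2),90+int(445/4.2)])
```

```text
wrist14 c 2 row 87 [82, 82, 81, 82, 82, 82, 75, 67, 74, 85, 84, 83, 84, 83, 83, 84] s [[ 31.3 117.1]]
wrist14 c 3 row 116 [84, 84, 83, 76, 61, 67, 85, 87, 86, 86, 85, 86, 85, 85, 83, 85] s [[ 60.6 117. ]]
  sides px 221 281 [[42.9, 86.3], [42.9, 145.8]]
  sides px 221 282 [[85.1, 86.7], [85.1, 146.4]]
  lines [90, 119, 120, 148, 176, 177, 204, 205] [29.7, 59.3, 60.3, 89.4, 118.9, 120.0, 148.9, 150.0]
wrist20 c 2 row 138 [88, 87, 86, 88, 87, 87, 88, 87, 80, 71, 67, 79, 90, 88, 87, 87] s [[ 30.9 117.4]]
wrist20 c 3 row 167 [87, 86, 87, 87, 86, 86, 86, 84, 74, 66, 63, 75, 90, 87, 87, 86] s [[ 60.6 117.3]]
  sides px 222 280 [[41.2, 86.3], [41.2, 146.4]]
  sides px 222 280 [[75.4, 86.7], [75.4, 146.0]]
  lines [139, 166, 167, 193, 194, 213, 214] [29.8, 59.0, 60.1, 88.6, 89.7, 110.8, 112.0]
bar top [0.6053374  0.08539475 0.08311999] expected u,z 0.6062044173852352 0.08489543371138342
side bar [0.60370344 0.11101238 0.08454891]
```

All checks agree within pixel resolution, so I'm handing in.

Run:
```python
from workcell import manip
s=manip.read_state(); print(s["clock"],s["wrist_force"]); print(manip.close_job())
```

```text
24.35 [ 0.3838588  -0.27671755  0.45410615]
the job is handed in; nothing more can be done
None
```

The third course is laid and clamped, and I handed the job in at 24.4 s of the 61 s allowed. It reports no verdict.

- **Mat:** I took the long blank from the robot-side slot, stood it on the mat, tipped it down flat against an opening finger and let go. I then gripped it afresh by its long sides.
- **Pitch:** the tool can only stay vertical, so I tilted the blank in the grip by pressing its end on the board's lip at about 3 N.
- **Placing:** I lowered it onto the second course and let go. It settled at 12.9°, parallel with the courses.
- **Clamp:** I swung the bail over with closed fingers and pressed the bar with about 18 N. Bail friction takes about 2.5 N of that, so roughly 15 N or slightly more reached the blank.

**Last checks, taken after lifting clear:**

| Check | Measured | Should be |
|---|---|---|
| Second course, lower edge | s ≈ 30.9 mm | 30 mm |
| Third course, lower edge | s ≈ 60.6 mm | 60 mm |
| Bare margin between them | about 29.7 mm | 30 mm |
| Sides against the course below | within about 0.4 mm | flush |
| Bar top height | 83 to 84.5 mm | 84.9 mm |

- **Disagreements:** the lower-edge readings run up to 0.9 mm high, and the wrist camera reads heights 1 to 2 mm low. I took both as calibration error.
- **Courses below:** the second course's lower edge and sides read the same before and after clamping, within about 0.5 mm. The first course I checked only by eye; it is still against the lip.
- **Left alone:** I did not touch the heel piece, the jar or the pink and yellow pieces. I did not look at the heel again at the end.

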